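Pack the cheeses into the lidded box and send it to dispatch

ROBOT

A 6-joint arm with a two-finger parallel gripper is mounted at the origin on the work surface. World frame = base frame: x ahead of the robot, y to its left, z up, the work surface at z = 0. Lengths are in m, angles in degrees, forces in N, time in s.
With the tool pointing down it reaches from about 0.25 to 0.725 m from the base axis. Payload 9.7 kg.
Tool frame: the origin (TCP) lies on the centre line of the jaws, within the pads' length; the fingertips stand tip_extent ahead of it and the grasp point (between the pads) lies 3 mm ahead of it (tip_extent is the distance from the TCP to the fingertips, in m); z points along the fingers, y is the line along which they close (so a half turn about z gives the same grasp; the last joint's range is limited). The gripper opens to 85 mm and grips with 20 to 120 N. Pads are 22 mm wide; open, the fingers measure 114 mm over their backs; the gripper's body (76 mm by 85 mm) begins 54 mm behind the grasp point. The pads swing forward as they close: fully open they stand 13 mm farther back than shut.
Start: joints at [0, 4.979, 10.078, 95.1, 0, 90], TCP at [0.55, -0, 0.253] pointing down, gripper open.
Joint ranges: [-179.16, 179.16], [-48.56, 103.87], [-65.8, 70.77], [-126.05, 130.52], [-82.76, 87.17], [-180, 180]. Speed limits (degrees/s): [127.2, 127.2, 147.25, 180, 180, 180].

INTERFACE

Orientations are given as [roll, pitch, yaw] about the fixed x, y, z axes, in that order (R = Rz(yaw) Ry(pitch) Rx(roll)).
In Python, from workcell import * gives the robot as it stands.
- The arm moves only by the tool servo_tool, never from a script. Its argument "rows" is a list of rows, each an object with "offset": the shift along the tool's x, y, z as a fraction of full scale, a list of three; "yaw": the turn about the tool's z as a fraction of full scale; "claw": the closure, from 0 (fully open) to 1 (shut). A call has 1 to 12 rows; each row is the pose to reach, as a shift and turn from the pose commanded when the call began, along the tool's axes at that moment, turning the shorter way round; what a row does not reach only later rows make up. Full scale, the value 1, is 0.1 m for a shift and pi rad for a turn. A row lasts 1/8 s, in which the tool goes at most 62.5 mm and 10.7 degrees, less where a joint would pass 70% of its speed; a pose out of reach is approached as far as the arm can. A call with a number of a shift or a turn outside -1 to 1 is refused whole. A call with a gripper value outside its range is refused whole. The fingers move at their own pace and stop on an object; "squeeze" is the grip in N (left out, the last holds). Time passes only in rows, so rows that repeat a pose let the fingers close. It gives the time, the measured TCP pose, the force, the opening and the grip force at its end, in the units of the state.
- get_obs(): the state, without advancing time (a new reading comes with each control period).
- camera(name): name is "scene" or "side" or "wrist"; returns (picture, depth): 384x512x3 uint8, red, green, blue; 384x512 float32, m along the optical axis (not along the pixel's ray), 0 where there is no reading.
- camera_info(name): a dict with "fx", "fy", "cx", "cy" (pixels), "cam_to_world" (4x4, takes a point from camera to world coordinates); the wrist camera has in their place "hand_eye" (4x4, takes a point from camera to tool coordinates, whose origin is the TCP and whose axes are the flange's). Camera axes: x right, y up, looking along -z (the intrinsics and any distortion apply to the point x, -y, -z); pixel columns grow to the right and rows downward; lengths in m; the calibration is good to about 2 mm. A picture is of the moment at which its call begins: read the wrist's pose just before it. camera_info takes no time and is no camera call.
- job_done(): hands the job in; it is judged then, once.
The state is a dict: "time": time; "q": joint angles; "qd": joint speeds; "joint_efforts": joint torques, N m; "ee_pos": TCP position; "tcp_rot": TCP orientation; "wrist_force": force on the tool from outside, world axes, zero at the start; "torque": the same for the moment, N m; "opening": finger opening in m; "grasp_force": force on a finger pad.
Only numpy, scipy, OpenCV 4.12 (cv2) and the standard library are available. Lean on these libraries where they do the work, as an engineer would, in place of code of your own. Each camera call takes 0.05 s, during which the arm holds its last target. There are 200 camera calls.

TASK

With the box at the loading end of its rail, use the orange-handled knife's blade, not the fingers, to lever the blue lid up by its yellow tongue, open it, and lay all the small round cheeses on the table flat side by side in the box. Then shut the lid fully, and after that push the box along its rail until it clicks into the dispatch station at the green mark. Finish with the knife lying flat on its black mat, along the mat, and leave the tubs, bottles, jar, ruler and marker alone.

Things in the scene. Friction and masses are not known exactly. Their poses are not given: they have to be found in the camera images.
- lid (a joint): hinge of the grey box's blue lid, along its far long rim: 0 = shut, 1.75 = fully open (just past upright). Stiff: the lid stays where it is left; about 3 N at the tongue moves it. Plate 133 x 294 x 6 mm, lying on the rim; at the middle of its near edge a yellow tongue, 70 mm wide and 6 thick, sticks out 16 mm beyond the box wall, free space under it
- lid_tongue (a point): middle of the front edge of the yellow tongue, on its underside (86 mm above the table when shut, 149 mm from the hinge line). Its frame turns with the lid: x points from the tongue to the hinge, y along the hinge, z out of the lid's outer face (up when shut)
- lid_hinge (a point): middle of the lid's hinge line, at the level of the lid's underside; axes as for lid_tongue
- carrier (a joint): travel (m) of the carrier (plate with the grey box on it) along its rail towards box_floor's +y: starts at 0 to 0.04 (loading end, grey mark); 0.140 = dispatch station (green mark), a sprung detent that draws it in from about 5 mm either side and takes about 5 N to push into or out of; rail stop at 0.19. Sliding friction 1 N
- box_floor (a point): centre of the box's inner floor (33 mm above the table), rides on the carrier; x across the box towards the hinge, y along the rail towards the dispatch station, z up. Inside 125 (x) x 286 (y) mm, walls 4 mm thick rising 52 mm above this floor
- box_push_end (a point): centre of the outer face of the black bumper on the box's end away from the dispatch station (46 mm above the table; bumper 80 mm wide, 30 mm high, 20 mm proud of the end wall): push here along the box's +y. The same bumper at the other end lies 334 mm farther on
- station (a point): green floor mark of the dispatch station beside the rail on the robot's side; the green pointer under the box's front wall, at the box's middle, is level with it when the carrier is in the station. It moves with the rail: rail 600 mm long, 130 mm wide, its bars 20 mm high
- knife: lid knife, 180 mm long: orange handle 100 x 24 x 22 mm (x, y, z) and flat steel blade 80 mm long, 32 mm wide, 3 mm thick. Origin: centre of the underside of the handle. x points along the blade; the blade runs from x = 50 to 130 mm with its mid-plane 11 mm above the handle's underside
- knife_tip (a point): middle of the front edge of the knife's blade, 130 mm along x from the knife's origin
- mat: black rubber mat fixed to the table, 250 x 100 x 6 mm; origin at the centre of its underside, x along its length. The knife lies on it at the start, blade towards the mat's +x
- cheese0: small round pale-yellow cheese, 60 mm across and 42 mm high, lying flat, with a yellow and white label on top; origin at the centre of its underside. May be absent
- cheese1: small round pale-yellow cheese, 60 mm across and 42 mm high, lying flat, with a red and white label on top; origin at the centre of its underside. May be absent
- cheese2: small round pale-yellow cheese, 60 mm across and 42 mm high, lying flat, with a blue and white label on top; origin at the centre of its underside. May be absent
- cheese3: small round pale-yellow cheese, 60 mm across and 42 mm high, lying flat, with a green and white label on top; origin at the centre of its underside. May be absent
- tub0: white plastic tub with lid 122 x 97 x 68 mm; bystander, leave alone; origin at the centre of its underside
- tub1: white plastic tub with lid 122 x 97 x 68 mm; bystander, leave alone; origin at the centre of its underside
- bottle0: white bottle, 64 mm across, 180 mm high; bystander, leave alone; origin at the centre of its underside
- bottle1: white bottle, 64 mm across, 180 mm high; bystander, leave alone; origin at the centre of its underside
- jar: amber jar, 60 mm across, 80 mm high; bystander, leave alone; origin at the centre of its underside
- ruler: red ruler 200 x 32 x 4 mm; bystander, leave alone; origin at the centre of its underside
- marker: yellow marker pen, 130 mm long, on the clipboard; bystander, leave alone; origin at the centre of its underside
Mind the look-alikes: they are no part of the job. What is shaped like the cheese2 but pink or turquoise is not meant.

How it is judged:
By the outcome, as a careful person would: the job done as asked, in the order asked, and still so for the second after the job is handed in, with the robot touching nothing.
Of cheese0, cheese1, cheese2, cheese3 only 2 to 4 are there at a start; the rules pass over those that are not, and their reading is None.
At some moment in a run one of cheese0, cheese1, cheese2, cheese3 may be knocked a few centimetres aside while the robot is not near it.
It also fails if it takes over 210 s, if anything falls off the work surface, if the arm or the gripper's body presses on something with over 40 N, if the wrist force passes 120 N, or if a joint passes its speed limit or range.

## Working session

There is one attempt and no reset: what is moved stays moved. The work goes in short steps, Python scripts to look and compute and a tool call to move; the robot and the scene stay as the last step left them, time stands still between calls to the robot, and variables do not carry over. Pictures are saved under pics/ and viewed, at most 14 in all, crops included, and the job is handed in when it is done.

Besides the shell and the picture viewer there is one more tool, called after ">>>" as a command line: name --argument value ..., lists and objects as JSON in quotes. servo_tool: Moves the arm, as the interface text tells. Its arguments: {"type":"object","properties":{"rows":{"type":"array"},"squeeze":{"type":"number"}},"required":["rows"]}

```bash
ls; mkdir -p pics; python3 - <<'E'
from workcell import *
import cv2,numpy as np
o=get_obs();print(o)
for n in ("scene","side"):
    p,d=camera(n);cv2.imwrite(f"pics/{n}0.png",cv2.resize(p[:,:,::-1],(800,600),interpolation=cv2.INTER_CUBIC));np.save(f"{n}0.npy",d);np.save(f"{n}0rgb.npy",p)
    print(n,camera_info(n))
print(camera_info("wrist"))
E
```

```text
pics
{'time': 0.0, 'q': array([ 3.02883087e-03,  5.01012312e+00,  1.00333285e+01,  9.50976755e+01,
       -7.07049416e-04,  9.00003838e+01]), 'qd': array([ 0.03890262, -0.03165673,  0.11248007, -0.0567004 , -0.04278238,
       -0.0437898 ]), 'joint_efforts': array([ 7.68234549e-04, -5.20392072e+01,  4.64802504e+01,  1.63646933e-02,
        2.23589603e-05, -6.77332673e-05]), 'ee_pos': array([5.49805247e-01, 2.58188844e-05, 2.52582328e-01]), 'tcp_rot': array([-1.79925530e+02,  7.07547698e-04,  9.00026459e+01]), 'wrist_force': array([-0.53075736,  0.74661701,  0.604812  ]), 'torque': array([ 0.01343671,  0.03960539, -0.02959489]), 'grasp_force': 0.0, 'opening': 0.08510837229062464}
scene {'fx': 363.64720648973525, 'fy': 363.64720648973525, 'cx': 251.06802448355367, 'cy': 191.7943395014248, 'cam_to_world': array([[ 0.10733958, -0.6823869 ,  0.72306731,  1.39009096],
       [ 0.99412797,  0.06364175, -0.08751742, -0.12347927],
       [ 0.01370347,  0.72821553,  0.68521118,  0.85027858],
       [ 0.        ,  0.        ,  0.        ,  1.        ]])}
side {'fx': 357.7149780971466, 'fy': 357.7149780971466, 'cx': 250.73188391709385, 'cy': 185.62534161868902, 'cam_to_world': array([[ 0.9715794 ,  0.14405599, -0.18783326,  0.32703725],
       [-0.23616668,  0.53598012, -0.8105249 , -1.0085607 ],
       [-0.01608607,  0.83184925,  0.55476847,  0.77334161],
       [ 0.        ,  0.        ,  0.        ,  1.        ]])}
{'fx': 296.74442350081495, 'fy': 296.74442350081495, 'cx': 254.34929189516782, 'cy': 190.55402366450758, 'hand_eye': array([[-1.04638070e-03,  9.57297879e-01,  2.89101498e-01,
         7.53021572e-02],
       [ 9.99999452e-01,  9.97072961e-04,  3.17827128e-04,
        -3.42434367e-04],
       [ 1.59999482e-05,  2.89101673e-01, -9.57298398e-01,
        -1.20397022e-01],
       [ 0.00000000e+00,  0.00000000e+00,  0.00000000e+00,
         1.00000000e+00]])}
```

View pics/scene0.png

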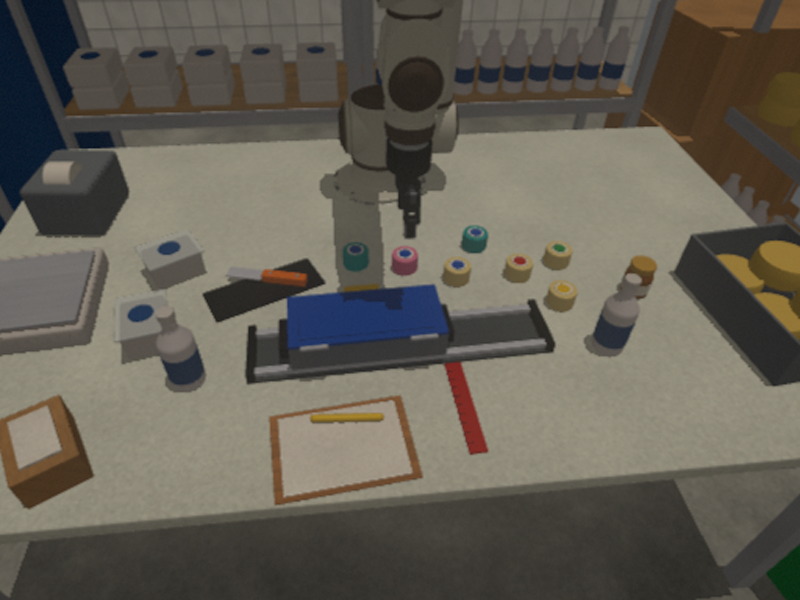

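View pics/side0.png

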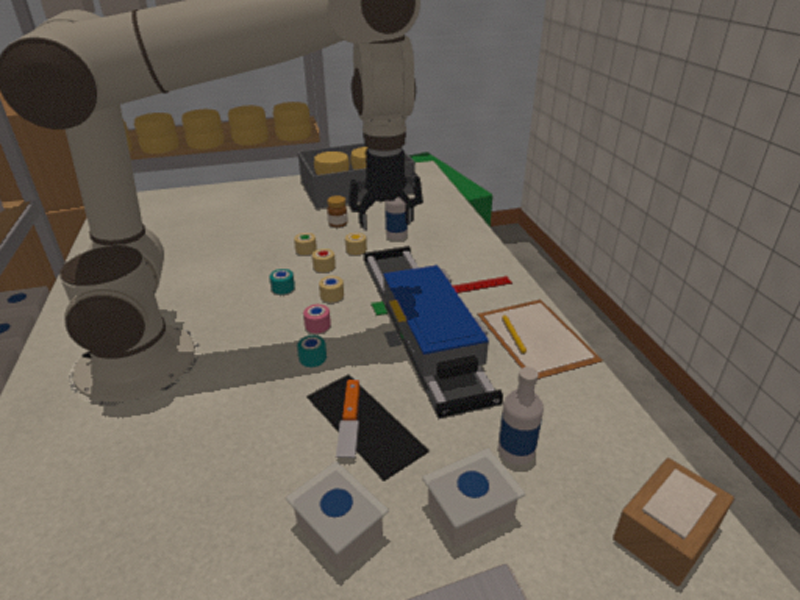

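Four cheeses are in the scene view: blue (457,270), red (518,266), green (557,253) and yellow (562,293). The look-alikes are pink (404,260), turquoise (355,255) and turquoise (475,237), all rejected. The knife's orange handle is at (285,277) on the black mat, the box lid at (365,315), and the tongue at (360,288) on the robot's side. Next I'll measure them.

```bash
cat > h.py <<'E'
import cv2,numpy as np
from scipy.spatial.transform import Rotation as R
from workcell import *
def snap(n):
    o=get_obs();p,d=camera(n);return p,d,cloud(n,d,o)
def T(n,o=None):
    c=camera_info(n)
    if n!='wrist':return c['cam_to_world']
    M=np.eye(4);M[:3,:3]=R.from_euler('xyz',o['tcp_rot'],degrees=True).as_matrix();M[:3,3]=o['ee_pos']
    return M@c['hand_eye']
def cloud(n,d,o=None):
    c=camera_info(n);v,u=np.mgrid[:384,:512]
    P=np.stack([(u-c['cx'])/c['fx']*d,-(v-c['cy'])/c['fy']*d,-d,np.ones_like(d)],-1)@T(n,o).T
    P=P[...,:3];P[d<=0]=np.nan;return P
def hsv(p):return cv2.cvtColor(p,cv2.COLOR_RGB2HSV)
def mask(p,lo,hi):return cv2.inRange(hsv(p),np.array(lo),np.array(hi))>0
def rect(P,m):
    q=P[m];r=cv2.minAreaRect((q[:,:2]*1000).astype(np.float32));return r,np.median(q,0)*1000
def blobs(m,minpx=20):
    n,l,s,c=cv2.connectedComponentsWithStats(m.astype(np.uint8));return [(l==i,c[i]) for i in range(1,n) if s[i,4]>=minpx]
E
python3 - <<'E'
from h import *
np.set_printoptions(precision=1,suppress=True)
for n in("scene","side"):
    p=np.load(n+"0rgb.npy");d=np.load(n+"0.npy");P=cloud(n,d);z=P[...,2]
    work=(P[...,0]>.2)&(P[...,0]<.8)&(abs(P[...,1])<.6)
    print(n,"table z",np.nanmedian(z[work])*1000)
    for nm,lo,hi,zr in(("lid",(105,120,60),(125,255,255),(.085,.1)),("orange",(4,150,120),(14,255,255),(.01,.05)),("mat",(0,0,0),(180,255,45),(.002,.012)),("tongue",(18,120,80),(32,255,255),(.08,.1)),("green",(50,100,60),(75,255,255),(-.01,.02)),("bumper",(0,0,0),(180,255,60),(.04,.066)),("red ruler",(0,150,80),(4,255,255),(-.01,.02))):
        m=mask(p,lo,hi)&work&(z>zr[0])&(z<zr[1])
        for b,c in blobs(m,8):print(nm,c*1.5625,b.sum(),rect(P,b))
    m=work&(z>.036)&(z<.048)
    for b,c in blobs(m,15):
        r,q=rect(P,b);
        if max(r[1])<80:print("top",c*1.5625,b.sum(),r,q,np.median(hsv(p)[b],0))
E
```

```text
scene table z 3.485800070593792
lid [363.5 316. ] 3114 (((626.4743041992188, -81.50469970703125), (133.29100036621094, 293.003173828125), 1.9346446990966797), array([633.2, -86.8,  94.9]))
orange [283.4 274.3] 112 (((419.18505859375, -248.1009979248047), (96.63583374023438, 23.27693748474121), 74.82559967041016), array([ 421.3, -249.8,   30.7]))
mat [254.7 293. ] 983 (((436.43988037109375, -293.91461181640625), (100.36639404296875, 243.01156616210938), 24.210161209106445), array([ 454.1, -324. ,    8.6]))
mat [536.3 327.6] 12 (((614.6163940429688, 270.3587341308594), (46.50581741333008, 3.465540885925293), 3.7122080326080322), array([612.8, 270.8,   9.3]))
mat [282.9 359. ] 17 (((647.69580078125, -247.6431884765625), (21.33230209350586, 10.778085708618164), 44.837989807128906), array([ 648.5, -245.2,    8.5]))
mat [372.  367.8] 10 (((687.4296875, -73.87666320800781), (20.92143440246582, 4.357569694519043), 84.16202545166016), array([687.1, -76.8,   8. ]))
mat [388.2 365.8] 9 (((684.9390258789062, -43.47529220581055), (20.99385643005371, 2.234088897705078), 78.93223571777344), array([
[... 7295 characters left out ...]
52.16638946533203) [437.6 125.9  43.5] [ 19. 114. 139.]
top [315.4 312.2] 157 ((389.32525634765625, 20.651466369628906), (58.2806396484375, 58.65391159057617), 28.50466537475586) [388.4  14.   43.6] [174. 113. 142.]
top [310.3 344.3] 191 ((364.368896484375, -90.29518127441406), (60.07967758178711, 55.222415924072266), 83.95437622070312) [365.  -95.1  43.7] [ 87. 137.  66.]
top [481.4 359.9] 18 ((688.2103271484375, -229.32366943359375), (17.980113983154297, 6.193121910095215), 7.342827796936035) [ 686.6 -228.3   42.3] [16.5 14.  53. ]
top [515.3 445.7] 79 ((664.4607543945312, -438.31402587890625), (26.8540096282959, 63.79121398925781), 50.6992073059082) [ 659.9 -449.6   42.1] [107. 149.  53.]
```

>>> servo_tool --rows '[{"offset": [-0.42, -0.22, 0], "yaw": 0, "claw": 0}, {"offset": [-0.84, -0.44, 0], "yaw": 0, "claw": 0}, {"offset": [-0.84, -0.44, 0], "yaw": 0, "claw": 0}]'

```text
time: 0.48
ee_pos: [0.5049, -0.086, 0.2533]
tcp_rot: [-180.0, 0.0, 89.8]
wrist_force: [0.2, 0.2, 0.2]
opening: 0.0855
grasp_force: 0.0
```

>>> servo_tool --rows '[{"offset": [-0.42, -0.22, 0], "yaw": 0, "claw": 0}, {"offset": [-0.84, -0.44, 0], "yaw": 0, "claw": 0}, {"offset": [-0.84, -0.44, 0], "yaw": 0, "claw": 0}]'

```text
time: 0.85
ee_pos: [0.4613, -0.1694, 0.2532]
tcp_rot: [-180.0, 0.0, 89.8]
wrist_force: [0.6, 0.4, -0.0]
opening: 0.0855
grasp_force: 0.0
```

>>> servo_tool --rows '[{"offset": [-0.42, -0.22, 0], "yaw": 0.04, "claw": 0}, {"offset": [-0.84, -0.44, 0], "yaw": 0.085, "claw": 0}, {"offset": [-0.84, -0.44, 0], "yaw": 0.085, "claw": 0}, {"offset": [-0.84, -0.44, 0], "yaw": 0.085, "claw": 0}, {"offset": [-0.84, -0.44, 0], "yaw": 0.085, "claw": 0}]'

```text
time: 1.48
ee_pos: [0.4188, -0.2509, 0.2532]
tcp_rot: [-180.0, -0.0, 74.8]
wrist_force: [0.4, -1.1, 0.6]
opening: 0.0851
grasp_force: 0.0
```

```bash
python3 - <<'E'
from h import *
import workcell;print([x for x in dir(workcell) if x[0]!='_'])
o=get_obs();print(o['q'],o['ee_pos'],o['tcp_rot'],o['wrist_force'])
p,d,P=snap('wrist');np.save('w1.npy',P);np.save('w1p.npy',p)
cv2.imwrite('pics/w1.png',p[:,:,::-1])
z=P[...,2]
m=mask(p,(4,150,100),(14,255,255))&(z>.015)&(z<.04);print('handle',m.sum(),rect(P,m))
m=mask(p,(0,0,0),(180,255,50))&(z<.014)&(z>-.002);b=max(blobs(m),key=lambda b:b[0].sum());print('mat',b[0].sum(),b[1],rect(P,b[0]))
m=mask(p,(0,0,90),(180,50,255))&(z>.012)&(z<.03)
for b in blobs(m,50):print('blade',b[0].sum(),b[1],rect(P,b[0]))
E
```

```text
['PlanningError', 'camera', 'camera_info', 'get_obs', 'job_done', 'tip_extent']
[-3.09346303e+01 -3.47169966e+00  1.52698476e+00  9.50066802e+01
  1.61034838e-02  7.42236426e+01] [ 0.41878093 -0.25089294  0.25319629] [-1.79996684e+02 -1.76707971e-02  7.48417255e+01] [ 0.42589306 -1.14113902  0.60410025]
handle 1475 (((418.6466979980469, -247.32992553710938), (98.37445831298828, 23.448097229003906), 75.27998352050781), array([ 419.00459105, -244.36068245,   27.54540803]))
mat 11839 [272.27392516 184.02660698] (((433.75885009765625, -291.9241943359375), (98.77571105957031, 248.85179138183594), 24.134830474853516), array([ 438.51652595, -283.70918625,    5.79060348]))
blade 494 [475.96963563 127.70445344] (((681.0206909179688, -275.5091857910156), (17.23961067199707, 39.736576080322266), 3.7499496936798096), array([ 680.02391063, -274.95652823,   19.7099848 ]))
blade 735 [389.30340136 143.61768707] (((580.7664794921875, -267.10546875), (16.332229614257812, 63.67848205566406), 1.9708741903305054), array([ 579.68290745, -267.01494932,   19.63103535]))
blade 1326 [254.59803922 230.62368024] (((395.9563903808594, -335.1265563964844), (80.40245819091797, 31.706592559814453), 74.31401062011719), array([ 395.41020246, -334.36380494,   18.30372747]))
blade 303 [463.2640264 226.9669967] (((662.6939086914062, -406.9826354980469), (62.436180114746094, 27.628679275512695), 46.301177978515625), array([ 655.12350594, -396.87358107,   17.35969921]))
blade 180 [415.42777778 281.16111111] (((588.0572509765625, -464.3404541015625), (29.850595474243164, 5.863736152648926), 2.932705879211426), array([ 588.4965868 , -463.99513496,   20.11088064]))
blade 640 [252.525     312.9359375] (((362.6753845214844, -459.6122741699219), (61.22236251831055, 124.759521484375), 70.90390014648438), array([ 366.83130814, -452.39728532,   21.13025692]))
```

View pics/w1.png

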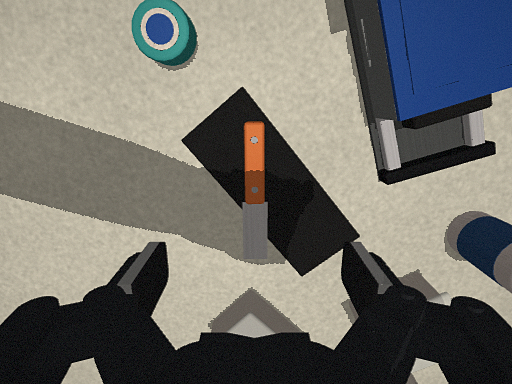

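```bash
python3 -c "
from workcell import *;print(tip_extent)"
```

```text
0.022
```

>>> servo_tool --rows '[{"offset": [-0.26, -0.01, 0.5], "yaw": 0, "claw": 0.3}, {"offset": [-0.26, -0.01, 1], "yaw": -0.002, "claw": 0.4}, {"offset": [-0.26, -0.01, 1], "yaw": -0.002, "claw": 0.4}]'

```text
time: 1.9
ee_pos: [0.4088, -0.2751, 0.15]
tcp_rot: [-179.6, -0.1, 75.1]
wrist_force: [-0.2, -1.0, 1.5]
opening: 0.0512
grasp_force: 0.0
```

>>> servo_tool --rows '[{"offset": [0, 0, 0.5], "yaw": 0, "claw": 0.4}, {"offset": [0, 0, 0.9], "yaw": 0, "claw": 0.4}, {"offset": [0, 0, 1], "yaw": 0, "claw": 0.4}, {"offset": [0, 0, 1], "yaw": 0, "claw": 0.4}]'

```text
time: 2.4
ee_pos: [0.4111, -0.277, 0.0552]
tcp_rot: [179.9, 0.0, 75.1]
wrist_force: [-0.3, 0.4, -0.3]
opening: 0.0511
grasp_force: 0.0
```

>>> servo_tool --rows '[{"offset": [0, 0, 0.15], "yaw": 0, "claw": 0.4}, {"offset": [0, 0, 0.23], "yaw": 0, "claw": 0.4}, {"offset": [0, 0, 0.23], "yaw": 0, "claw": 0.4}, {"offset": [0, 0, 0.23], "yaw": 0, "claw": 1}, {"offset": [0, 0, 0.23], "yaw": 0, "claw": 1}, {"offset": [0, 0, 0.23], "yaw": 0, "claw": 1}, {"offset": [0, 0, 0.23], "yaw": 0, "claw": 1}, {"offset": [0, 0, 0.23], "yaw": 0, "claw": 1}]' --squeeze 100

```text
time: 3.4
ee_pos: [0.4106, -0.2771, 0.0311]
tcp_rot: [179.9, 0.0, 75.1]
wrist_force: [-0.9, 1.0, 5.6]
opening: 0.0221
grasp_force: 98.9
```

>>> servo_tool --rows '[{"offset": [0, 0, -0.3], "yaw": 0, "claw": 1}, {"offset": [0, 0, -0.7], "yaw": 0, "claw": 1}, {"offset": [0, 0, -1], "yaw": 0, "claw": 1}]'

```text
time: 3.78
ee_pos: [0.4102, -0.2769, 0.1318]
tcp_rot: [180.0, 0.0, 75.1]
wrist_force: [-0.0, -0.7, -0.5]
opening: 0.0221
grasp_force: 98.2
```

>>> servo_tool --rows '[{"offset": [0.3, -0.1, -0.2], "yaw": -0.05, "claw": 1}, {"offset": [0.6, -0.2, -0.2], "yaw": -0.1, "claw": 1}, {"offset": [0.89, -0.27, -0.2], "yaw": -0.15, "claw": 1}, {"offset": [0.89, -0.27, -0.2], "yaw": -0.15, "claw": 1}]'

```text
time: 4.28
ee_pos: [0.407, -0.1826, 0.1504]
tcp_rot: [180.0, -0.0, 102.2]
wrist_force: [0.8, -0.9, -1.0]
opening: 0.0216
grasp_force: 98.2
```

>>> servo_tool --rows '[{"offset": [0.3, 0.05, 0], "yaw": -0.055, "claw": 1}, {"offset": [0.6, 0.1, 0], "yaw": -0.11, "claw": 1}, {"offset": [0.9, 0.16, 0], "yaw": -0.17, "claw": 1}, {"offset": [0.9, 0.16, 0], "yaw": -0.23, "claw": 1}, {"offset": [0.9, 0.16, 0], "yaw": -0.29, "claw": 1}, {"offset": [0.9, 0.16, 0], "yaw": -0.35, "claw": 1}, {"offset": [0.9, 0.16, 0], "yaw": -0.4, "claw": 1}, {"offset": [0.9, 0.16, 0], "yaw": -0.443, "claw": 1}, {"offset": [0.9, 0.16, 0], "yaw": -0.443, "claw": 1}, {"offset": [0.9, 0.16, 0], "yaw": -0.443, "claw": 1}]'

```text
time: 5.52
ee_pos: [0.4039, -0.0928, 0.1502]
tcp_rot: [-180.0, -0.0, -178.4]
wrist_force: [0.1, 0.1, -0.6]
opening: 0.0217
grasp_force: 98.2
```

```bash
python3 - <<'E'
from h import *
np.set_printoptions(precision=1,suppress=True)
o=get_obs();print(o['q'],o['ee_pos']*1000,o['tcp_rot'],o['wrist_force'])
p,d,P=snap('wrist')
cv2.imwrite('pics/w2.png',p[:,:,::-1])
z=P[...,2]
for nm,lo,hi,zr in(("lid",(105,120,40),(125,255,255),(.08,.1)),("tongue",(18,100,60),(32,255,255),(.08,.1)),("blade",(0,0,60),(180,60,255),(.115,.145)),("green",(45,80,50),(80,255,255),(-.01,.02))):
    for b,c in blobs(mask(p,lo,hi)&(z>zr[0])&(z<zr[1]),40):print(nm,c,b.sum(),rect(P,b))
E
```

```text
[-12.9 -14.5 -19.5  85.   -0.  -14.5] [403.9 -92.8 150.2] [-180.    -0.  -178.4] [ 0.1  0.1 -0.6]
blade [222.6 236. ] 129 (((394.6256103515625, -109.1792221069336), (2.9012463092803955, 10.763138771057129), 30.845216751098633), array([ 393. , -106.7,  139. ]))
blade [286.5 235.9] 125 (((393.86859130859375, -73.31188201904297), (11.352030754089355, 2.9775731563568115), 62.793331146240234), array([392.2, -76.1, 138.8]))
blade [254.3 317.3] 1998 (((440.71368408203125, -90.35749816894531), (28.29966163635254, 32.05426788330078), 1.9421683549880981), array([441.5, -90.2, 137.4]))
green [407.1 298.1] 49 (((524.6361083984375, 73.2301254272461), (12.30146312713623, 5.635991096496582), 59.509769439697266), array([524.6,  74. ,   3.2]))
```

View pics/w2.png

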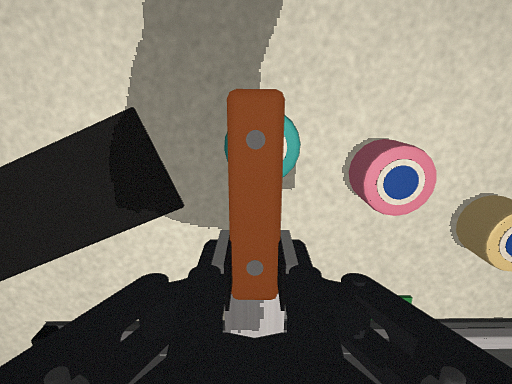

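>>> servo_tool --rows '[{"offset": [0, 0, 0.3], "yaw": 0, "claw": 1}, {"offset": [0, 0, 0.58], "yaw": 0, "claw": 1}, {"offset": [0, 0, 0.58], "yaw": 0, "claw": 1}, {"offset": [-0.15, 0, 0.58], "yaw": 0, "claw": 1}, {"offset": [-0.3, 0, 0.58], "yaw": 0, "claw": 1}, {"offset": [-0.36, 0, 0.58], "yaw": 0, "claw": 1}, {"offset": [-0.36, 0, 0.58], "yaw": 0, "claw": 1}]'

```text
time: 6.45
ee_pos: [0.4404, -0.0913, 0.0924]
tcp_rot: [180.0, -0.0, -178.2]
wrist_force: [0.3, -0.1, -1.4]
opening: 0.0218
grasp_force: 98.2
```

```bash
python3 - <<'E'
from h import *
np.set_printoptions(precision=1,suppress=True)
p,d,P=snap('side')
im=p[150:270,200:360,::-1];cv2.imwrite('pics/s2.png',cv2.resize(im,(800,600),interpolation=cv2.INTER_CUBIC))
z=P[...,2]
for nm,lo,hi,zr in(("tongue",(18,100,60),(32,255,255),(.08,.1)),("blade",(0,0,60),(180,60,255),(.07,.085)),("orange",(4,130,80),(14,255,255),(.05,.12))):
    for b,c in blobs(mask(p,lo,hi)&(z>zr[0])&(z<zr[1])&(P[...,0]>.3)&(P[...,1]<.2),8):print(nm,c,b.sum(),rect(P,b))
E
```

```text
tongue [254.1 198.5] 79 (((550.3768920898438, -86.91314697265625), (17.240501403808594, 75.99462890625), 2.0128111839294434), array([549.9, -90.6,  93.2]))
blade [502.7 130.7] 69 (((1746.666748046875, 147.25390625), (101.94595336914062, 11.223917007446289), 89.94135284423828), array([1746.4,  143.5,   77.8]))
blade [240.  203.9] 159 (((502.5799255371094, -90.96658325195312), (79.12403869628906, 36.04267501831055), 2.0726335048675537), array([502.7, -92.3,  81.5]))
blade [302.  311.6] 774 (((557.6099243164062, -518.2465209960938), (120.5599365234375, 95.19051361083984), 12.36505126953125), array([ 553.1, -523.7,   70.8]))
blade [216.3 323.3] 849 (((355.3802795410156, -499.9104309082031), (95.53832244873047, 120.95507049560547), 29.28537940979004), array([ 358.8, -508.5,   70.8]))
blade [434.3 321.8] 1086 (((829.6749267578125, -621.8261108398438), (102.37980651855469, 59.20812225341797), 28.6619873046875), array([ 827. , -623.9,   76.9]))
blade [203.8 319. ] 8 (((332.41143798828125, -486.4562072753906), (4.4676594734191895, 7.077209949493408), 38.453125), array([ 332.7, -485.9,   70.9]))
blade [202.7 323.1] 9 (((329.1753234863281, -497.422119140625), (14.238876342773438, 4.493487358093262), 83.00153350830078), array([ 327.8, -495.7,   70.8]))
orange [207.8 209.6] 176 (((396.8680419921875, -96.98876953125), (23.98970603942871, 68.39324951171875), 88.70438385009766), array([ 396.5, -103.8,   88.5]))
orange [226.9 207.5] 16 (((457.5390930175781, -102.3556137084961), (7.841341495513916, 4.456533432006836), 7.986634254455566), array([ 457.6, -102.5,   83.4]))
orange [434.1 327.8] 873 (((828.9404296875, -622.9839477539062), (137.40875244140625, 97.84056091308594), 28.539093017578125), array([ 815. , -639.3,   71.8]))
```

View pics/s2.png

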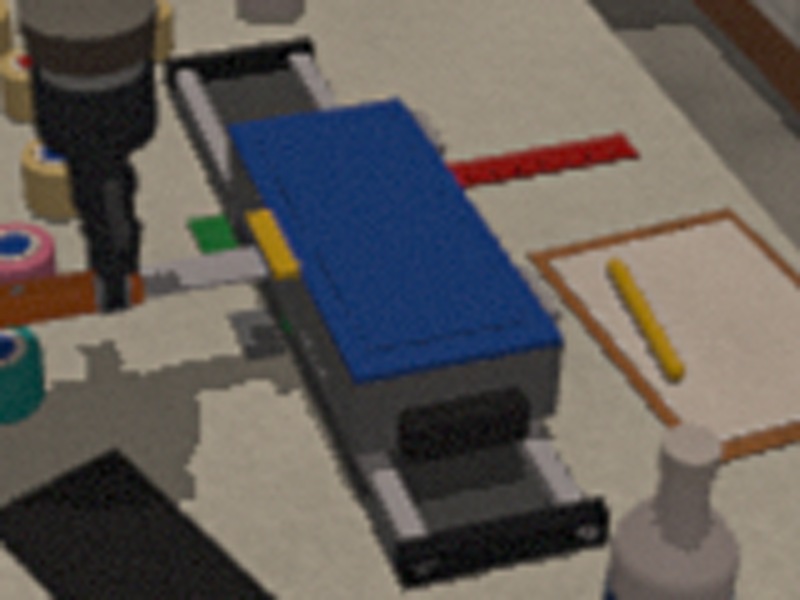

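>>> servo_tool --rows '[{"offset": [-0.06, 0, 0], "yaw": 0, "claw": 1}, {"offset": [-0.12, 0, 0], "yaw": 0, "claw": 1}, {"offset": [-0.12, 0, 0], "yaw": 0, "claw": 1}, {"offset": [-0.12, 0, -0.05], "yaw": 0, "claw": 1}, {"offset": [-0.12, 0, -0.1], "yaw": 0, "claw": 1}, {"offset": [-0.12, 0, -0.1], "yaw": 0, "claw": 1}]'

```text
time: 7.25
ee_pos: [0.4517, -0.091, 0.1026]
tcp_rot: [180.0, -0.0, -178.2]
wrist_force: [-0.8, 0.2, -1.4]
opening: 0.0222
grasp_force: 98.2
```

>>> servo_tool --rows '[{"offset": [0, 0, -0.1], "yaw": 0, "claw": 1}, {"offset": [-0.02, 0, -0.2], "yaw": 0, "claw": 1}, {"offset": [-0.02, 0, -0.2], "yaw": 0, "claw": 1}]'

```text
time: 7.62
ee_pos: [0.4544, -0.091, 0.1234]
tcp_rot: [-180.0, 0.1, -178.2]
wrist_force: [0.3, 0.2, -1.2]
opening: 0.0218
grasp_force: 98.3
```

```bash
python3 - <<'E'
from h import *
np.set_printoptions(precision=1,suppress=True)
p,d,P=snap('side')
im=p[150:270,200:360,::-1];cv2.imwrite('pics/s3.png',cv2.resize(im,(800,600),interpolation=cv2.INTER_CUBIC))
z=P[...,2]
for nm,lo,hi,zr in(("tongue",(18,100,60),(32,255,255),(.08,.15)),("lid",(105,120,40),(125,255,255),(.08,.15)),("blade",(0,0,60),(180,60,255),(.085,.13))):
    for b,c in blobs(mask(p,lo,hi)&(z>zr[0])&(z<zr[1])&(P[...,0]>.3)&(P[...,1]<.2)&(P[...,1]>-.4),8):print(nm,c,b.sum(),rect(P,b),np.nanmin(P[b],0)*1000,np.nanmax(P[b],0)*1000)
E
```

```text
tongue [255.  191.9] 74 (((552.3817749023438, -63.726070404052734), (17.392290115356445, 117.3275146484375), 3.828572988510132), array([553.8, -90.2, 119.1])) [ 544.1 -122.8   80.6] [563.6  -4.6 122. ]
lid [277.9 194.9] 1892 (((626.0597534179688, -84.60214233398438), (131.2465362548828, 298.4432373046875), 2.507702350616455), array([ 623.9, -113.9,  107.3])) [ 555.7 -236.5   89.2] [697.2  63.9 120.7]
blade [503.3 123.8] 182 (((1746.3050537109375, 151.3959197998047), (96.0250015258789, 14.99946117401123), 88.89147186279297), array([1746.3,  153.5,  105.8])) [1738.6  103.5   85.2] [1754.2  199.4  129.8]
blade [272.5 169. ] 10 (((659.0462646484375, 62.62799835205078), (35.81082534790039, 4.744100093841553), 6.37018346786499), array([658.1,  63.6,  98.4])) [641.   59.7  93.3] [676.6  67.  102.6]
blade [285.2 175.3] 17 (((693.48974609375, 20.19342803955078), (8.969325065612793, 57.55045700073242), 6.066510200500488), array([692.3,  21.4,  93.4])) [686.   -8.7  88.2] [697.5  48.3  94.9]
blade [242.6 195.6] 142 (((511.47808837890625, -90.8153305053711), (69.89994049072266, 35.132179260253906), 4.458216667175293), array([511.6, -93.1, 112.5])) [ 477.7 -109.2  108.4] [547.2 -70.6 115.6]
blade [307.8 207.9] 24 (((700.4403686523438, -180.18663024902344), (7.576782703399658, 51.772483825683594), 4.689136981964111), array([ 699.3, -183. ,   93. ])) [ 694.5 -206.1   89. ] [ 705.1 -154.7   95.2]
```

View pics/s3.png

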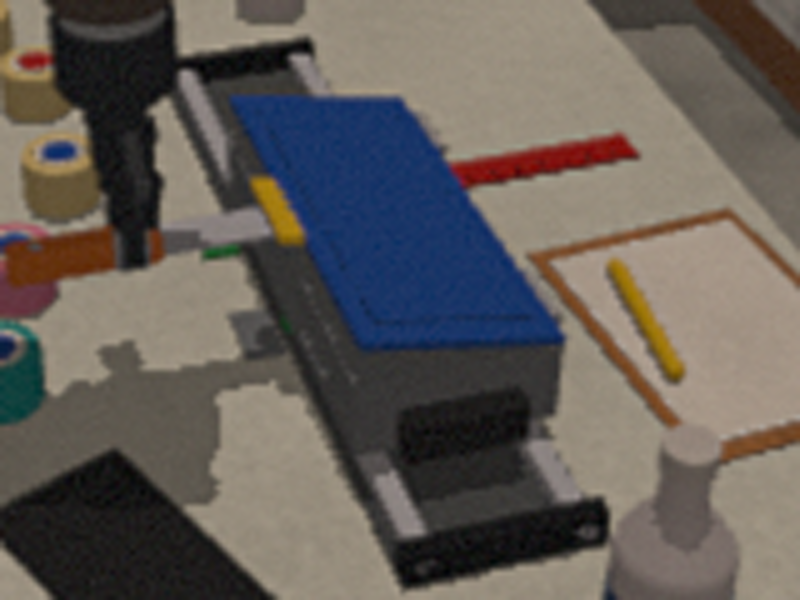

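>>> servo_tool --rows '[{"offset": [-0.03, 0, -0.12], "yaw": 0, "claw": 1}, {"offset": [-0.07, 0, -0.23], "yaw": 0, "claw": 1}, {"offset": [-0.13, 0, -0.34], "yaw": 0, "claw": 1}, {"offset": [-0.19, 0, -0.44], "yaw": 0, "claw": 1}, {"offset": [-0.26, 0, -0.53], "yaw": 0, "claw": 1}, {"offset": [-0.34, 0, -0.61], "yaw": 0, "claw": 1}, {"offset": [-0.42, 0, -0.69], "yaw": 0, "claw": 1}, {"offset": [-0.51, 0, -0.76], "yaw": 0, "claw": 1}, {"offset": [-0.61, 0, -0.82], "yaw": 0, "claw": 1}, {"offset": [-0.71, 0, -0.87], "yaw": 0, "claw": 1}, {"offset": [-0.81, 0, -0.92], "yaw": 0, "claw": 1}, {"offset": [-0.81, 0, -0.92], "yaw": 0, "claw": 1}]'

```text
time: 9.18
ee_pos: [0.5359, -0.0884, 0.2145]
tcp_rot: [-180.0, 0.1, -178.2]
wrist_force: [0.4, -0.7, -1.3]
opening: 0.0218
grasp_force: 98.4
```

```bash
cat > lid.py <<'E'
from h import *
np.set_printoptions(precision=1,suppress=True)
import sys
o=get_obs();print(o['ee_pos']*1000,o['tcp_rot'],o['q'])
p,d,P=snap('side')
if len(sys.argv)>1: cv2.imwrite(sys.argv[1],cv2.resize(p[100:280,180:420,::-1],(800,600),interpolation=cv2.INTER_CUBIC))
for n in('side','scene'):
    if n=='scene':p,d,P=snap(n)
    m=mask(p,(105,120,30),(125,255,255))&(P[...,2]>.07)&(P[...,0]<.8)&(abs(P[...,1]+.02)<.3)
    b=max(blobs(m),key=lambda b:b[0].sum())[0];q=P[b];c=q.mean(0);nn=np.linalg.svd(q-c,full_matrices=False)[2][2]
    nn*=np.sign(nn[2]) if abs(nn[2])>.3 else -np.sign(nn[0]);print(n,b.sum(),'lid normal',nn,'angle from shut',np.degrees(np.arctan2(-nn[0],nn[2])),'max',np.nanpercentile(q,98,0)*1000,np.nanpercentile(q,2,0)*1000)
E
python3 lid.py
```

```text
[535.9 -88.4 214.5] [-180.     0.1 -178.2] [ -9.4   3.3   4.   90.6   0.  -11.2]
side 248 lid normal [0.9 0.  0.4] angle from shut -66.07312700712491 max [688.8  -4.6 210.6] [ 640.2 -231.   101.5]
scene 4690 lid normal [0.9 0.  0.4] angle from shut -65.64622479402026 max [696.1  57.7 207.9] [ 640.5 -221.    92.8]
```

>>> servo_tool --rows '[{"offset": [-0.1, 0, -0.04], "yaw": 0, "claw": 1}, {"offset": [-0.21, 0, -0.07], "yaw": 0, "claw": 1}, {"offset": [-0.32, 0, -0.09], "yaw": 0, "claw": 1}, {"offset": [-0.43, 0, -0.09], "yaw": 0, "claw": 1}, {"offset": [-0.54, 0, -0.09], "yaw": 0, "claw": 1}, {"offset": [-0.65, 0, -0.09], "yaw": 0, "claw": 1}, {"offset": [-0.71, 0, -0.08], "yaw": 0, "claw": 1}, {"offset": [-0.71, 0, -0.08], "yaw": 0, "claw": 1}]'

```text
time: 10.28
ee_pos: [0.6062, -0.0861, 0.2218]
tcp_rot: [180.0, -0.0, -178.2]
wrist_force: [-0.3, 0.3, -0.5]
opening: 0.0214
grasp_force: 98.4
```

```bash
python3 lid.py pics/s4.png
```

```text
[606.2 -86.1 221.8] [ 180.    -0.  -178.2] [-8.1 13.2 15.8 92.7  0.  -9.9]
side 1414 lid normal [-1.  -0.   0.1] angle from shut 81.79921387691904 max [714.7  48.2 218.3] [ 690.  -227.5   92.8]
scene 2823 lid normal [-1.  -0.   0.1] angle from shut 82.25589535528246 max [718.3  39.9 218.9] [ 694.6 -219.4   91.1]
```

View pics/s4.png

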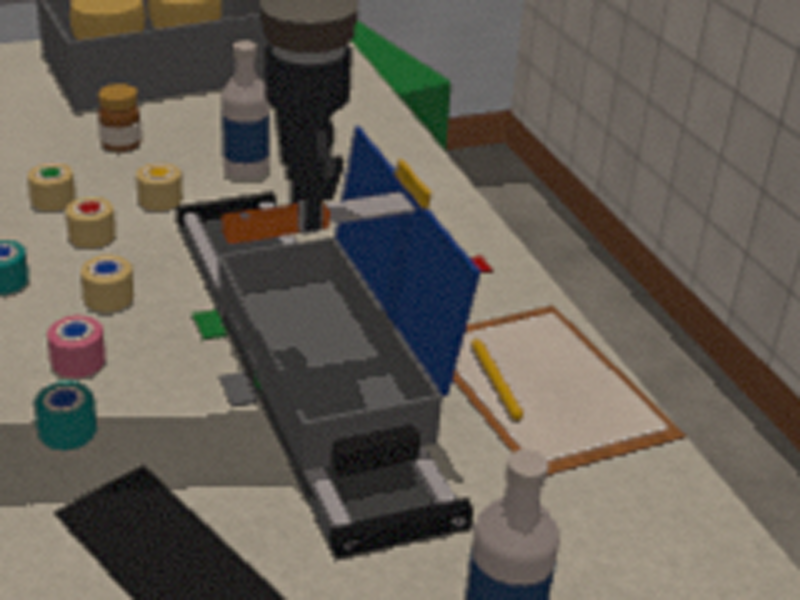

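>>> servo_tool --rows '[{"offset": [0.4, 0, 0], "yaw": 0, "claw": 1}, {"offset": [0.8, 0, 0], "yaw": 0, "claw": 1}, {"offset": [1, 0, 0], "yaw": 0, "claw": 1}]'

```text
time: 10.75
ee_pos: [0.5041, -0.0894, 0.2228]
tcp_rot: [-180.0, 0.0, -178.2]
wrist_force: [-0.1, -0.2, -1.2]
opening: 0.022
grasp_force: 98.5
```

>>> servo_tool --rows '[{"offset": [0.14, -0.32, 0], "yaw": 0, "claw": 1}, {"offset": [0.28, -0.64, 0], "yaw": 0, "claw": 1}, {"offset": [0.41, -0.96, 0], "yaw": 0, "claw": 1}]'

```text
time: 11.12
ee_pos: [0.4672, -0.1874, 0.2227]
tcp_rot: [-180.0, 0.1, -178.2]
wrist_force: [0.8, 0.3, -1.0]
opening: 0.0218
grasp_force: 98.5
```

>>> servo_tool --rows '[{"offset": [0.14, -0.32, 0], "yaw": 0.05, "claw": 1}, {"offset": [0.28, -0.64, 0.2], "yaw": 0.1, "claw": 1}, {"offset": [0.4, -0.965, 0.4], "yaw": 0.15, "claw": 1}, {"offset": [0.4, -0.965, 0.6], "yaw": 0.2, "claw": 1}, {"offset": [0.4, -0.965, 0.8], "yaw": 0.25, "claw": 1}, {"offset": [0.4, -0.965, 0.9], "yaw": 0.3, "claw": 1}, {"offset": [0.4, -0.965, 0.91], "yaw": 0.35, "claw": 1}, {"offset": [0.4, -0.965, 0.91], "yaw": 0.376, "claw": 1}, {"offset": [0.4, -0.965, 0.91], "yaw": 0.376, "claw": 1}, {"offset": [0.4, -0.965, 0.91], "yaw": 0.376, "claw": 1}]'

```text
time: 12.38
ee_pos: [0.4308, -0.2843, 0.1315]
tcp_rot: [180.0, 0.0, 114.2]
wrist_force: [-0.8, -0.7, -0.3]
opening: 0.022
grasp_force: 98.5
```

Perfectly aligned; lower 0.1 m, release gently, retreat.

>>> servo_tool --rows '[{"offset": [0, 0, 0.4], "yaw": 0, "claw": 1}, {"offset": [0, 0, 0.8], "yaw": 0, "claw": 1}, {"offset": [0, 0, 0.95], "yaw": 0, "claw": 1}, {"offset": [0, 0, 1], "yaw": 0, "claw": 1}, {"offset": [0, 0, 1], "yaw": 0, "claw": 1}]' --squeeze 20

```text
time: 13.0
ee_pos: [0.4315, -0.2846, 0.0325]
tcp_rot: [179.9, 0.1, 114.1]
wrist_force: [-0.3, -0.3, -1.2]
opening: 0.0217
grasp_force: 98.6
```

>>> servo_tool --rows '[{"offset": [0, 0, 0.0], "yaw": 0, "claw": 0.7}, {"offset": [0, 0, 0.0], "yaw": 0, "claw": 0.6}, {"offset": [0, 0, 0], "yaw": 0, "claw": 0.5}, {"offset": [0, 0, 0], "yaw": 0, "claw": 0.5}, {"offset": [0, 0, -0.3], "yaw": 0, "claw": 0.5}, {"offset": [0, 0, -0.6], "yaw": 0, "claw": 0.2}, {"offset": [0, 0, -1], "yaw": 0, "claw": 0}]'

```text
time: 13.88
ee_pos: [0.4305, -0.284, 0.1317]
tcp_rot: [-180.0, -0.1, 114.1]
wrist_force: [-0.2, -0.1, -0.1]
opening: 0.0773
grasp_force: 0.0
```

>>> servo_tool --rows '[{"offset": [0, 0, -0.5], "yaw": 0, "claw": 0}, {"offset": [0, 0, -1], "yaw": 0, "claw": 0}, {"offset": [0, 0, -1], "yaw": 0, "claw": 0}]'

```text
time: 14.25
ee_pos: [0.432, -0.285, 0.2356]
tcp_rot: [179.8, 0.3, 114.1]
wrist_force: [0.1, -0.6, 0.1]
opening: 0.0854
grasp_force: 0.0
```

```bash
python3 - <<'E'
from h import *
np.set_printoptions(precision=1,suppress=True)
o=get_obs();print(o['q'],o['ee_pos']*1000,o['tcp_rot'])
p,d,P=snap('wrist');z=P[...,2]
cv2.imwrite('pics/w3.png',p[:,:,::-1])
m=mask(p,(4,150,80),(14,255,255))&(z>.015)&(z<.04);print('handle',m.sum(),rect(P,m))
m=mask(p,(0,0,0),(180,255,50))&(z<.014)&(z>-.002);b=max(blobs(m),key=lambda b:b[0].sum());print('mat',rect(P,b[0]))
for n in("scene","side"):
    p,d,P=snap(n);z=P[...,2]
    m=(z>.036)&(z<.048)&(P[...,0]>.25)&(P[...,0]<.72)&(abs(P[...,1])<.45)
    for b,c in blobs(m,40):
        r,q=rect(P,b)
        if max(r[1])<66 and min(r[1])>45:print(n,c*1.5625,np.array(r[0]),np.median(hsv(p)[b],0)[0])
E
```

```text
[-33.4  -0.2   2.8  92.6   0.   32.5] [ 432.  -285.   235.6] [179.8   0.3 114.1]
handle 1794 (((420.1944885253906, -256.0312805175781), (22.953514099121094, 98.02151489257812), 23.48609733581543), array([ 418.7, -253.3,   27.5]))
mat (((433.5976257324219, -291.8963623046875), (99.28096771240234, 247.6730194091797), 24.19440269470215), array([ 424.1, -267.1,    5.8]))
scene [475.6 233.3] [325.5 202.1] 85.0
scene [355.4 250.7] [365.6 -86.5] 85.0
scene [559.4 249.4] [403.4 380.7] 21.0
scene [404.9 254.4] [389.7  25. ] 174.0
scene [519.4 261.8] [438.9 277.5] 21.0
scene [457.4 265.7] [438.2 136.1] 21.0
scene [563.  289.7] [538.6 345.5] 21.0
side [303.7 237.9] [399.6 375.8] 19.0
side [280.5 275.2] [325.2 197.3] 87.0
side [310.1 344.4] [364.4 -90.1] 87.0
```

View pics/w3.png

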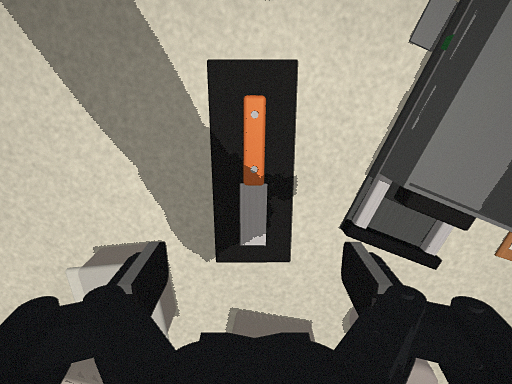

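>>> servo_tool --rows '[{"offset": [0.3, 0.5, -0.1], "yaw": 0, "claw": 0}, {"offset": [0.65, 1, -0.2], "yaw": 0, "claw": 0}, {"offset": [0.65, 1, -0.2], "yaw": 0, "claw": 0}]'

```text
time: 14.78
ee_pos: [0.4969, -0.1809, 0.2501]
tcp_rot: [-180.0, -0.1, 114.4]
wrist_force: [-0.6, -0.9, -0.8]
opening: 0.0854
grasp_force: 0.0
```

>>> servo_tool --rows '[{"offset": [0.3, 0.5, 0], "yaw": 0.06, "claw": 0}, {"offset": [0.65, 1, 0], "yaw": 0.123, "claw": 0}, {"offset": [0.65, 1, 0], "yaw": 0.123, "claw": 0}, {"offset": [0.65, 1, 0], "yaw": 0.123, "claw": 0}, {"offset": [0.65, 1, 0], "yaw": 0.123, "claw": 0}]'

```text
time: 15.4
ee_pos: [0.5598, -0.0847, 0.2506]
tcp_rot: [-179.9, -0.0, 92.0]
wrist_force: [-0.8, -0.0, 0.2]
opening: 0.0854
grasp_force: 0.0
```

```bash
python3 - <<'E'
from h import *
np.set_printoptions(precision=1,suppress=True)
o=get_obs();print(o['q'],o['ee_pos']*1000,o['tcp_rot'])
p,d,P=snap('wrist');z=P[...,2]
cv2.imwrite('pics/w4.png',p[:,:,::-1])
m=(z>.079)&(z<.09)&(P[...,0]>.5)&(P[...,0]<.69)
for b,c in blobs(m,60):print('rim',c,b.sum(),rect(P,b))
m=(z>.028)&(z<.038)&(P[...,0]>.52)&(P[...,0]<.69)
for b,c in blobs(m,400):print('floor',c,b.sum(),rect(P,b))
E
```

```text
[-8.6  7.2 12.2 95.1 -0.  79.4] [559.8 -84.7 250.6] [-179.9   -0.    92. ]
rim [332.3 121.4] 4734 (((625.180419921875, -81.47198486328125), (134.6929931640625, 295.08026123046875), 1.8859984874725342), array([642.7,  -3.8,  84.6]))
floor [312.1 146.1] 26652 (((625.7188720703125, -81.45002746582031), (124.85126495361328, 287.8245544433594), 2.11618971824646), array([624.1, -53.4,  32.8]))
```

View pics/w4.png

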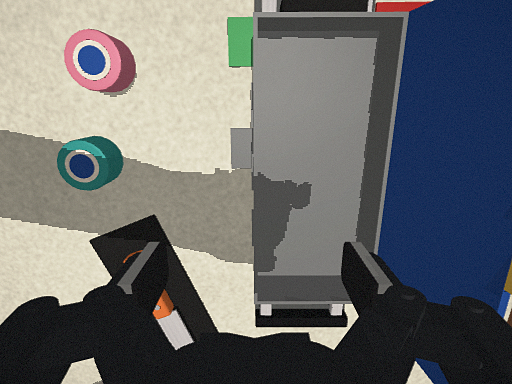

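>>> servo_tool --rows '[{"offset": [0.4, -0.2, 0], "yaw": 0, "claw": 0}, {"offset": [0.75, -0.37, 0], "yaw": 0, "claw": 0}]'

```text
time: 15.7
ee_pos: [0.5199, -0.0104, 0.2511]
tcp_rot: [-180.0, -0.0, 91.9]
wrist_force: [0.5, 0.3, 0.3]
opening: 0.085
grasp_force: 0.0
```

>>> servo_tool --rows '[{"offset": [0.4, -0.2, 0], "yaw": 0, "claw": 0}, {"offset": [0.75, -0.37, 0], "yaw": 0, "claw": 0}]'

```text
time: 15.95
ee_pos: [0.4802, 0.0637, 0.2514]
tcp_rot: [180.0, -0.0, 91.9]
wrist_force: [0.2, 0.6, -0.5]
opening: 0.0856
grasp_force: 0.0
```

>>> servo_tool --rows '[{"offset": [0.4, -0.2, 0.2], "yaw": 0, "claw": 0}, {"offset": [0.75, -0.38, 0.5], "yaw": 0, "claw": 0}, {"offset": [0.75, -0.38, 0.5], "yaw": 0, "claw": 0}, {"offset": [0.75, -0.38, 0.5], "yaw": 0, "claw": 0}]'

```text
time: 16.45
ee_pos: [0.4409, 0.1364, 0.2019]
tcp_rot: [179.9, 0.0, 92.0]
wrist_force: [0.6, -0.1, 0.5]
opening: 0.0853
grasp_force: 0.0
```

```bash
cat > ch.py <<'E'
from h import *
import sys
np.set_printoptions(precision=1,suppress=True)
BC=np.array([625.4,-81.5]);ax=lambda t:(np.array([np.cos(t),np.sin(t)]),np.array([np.sin(t),-np.cos(t)]))
o=get_obs();e=o['ee_pos']*1000;tx,ty=ax(np.radians(o['tcp_rot'][2]));print('tcp',e,o['tcp_rot'][2],o['wrist_force'])
def off(t):
    v=np.array(t)[:2]-e[:2];return np.array([v@tx,v@ty])/100
if len(sys.argv)>1 and sys.argv[1]=='slots':
    for v in(-102,-34,34,102):s=BC+v*np.array([-.0349,.9994]);print(v,s,off(s))
    sys.exit()
p,d,P=snap('wrist');z=P[...,2];H=hsv(p)
m=((z>.037)&(z<.046)).astype(np.uint8);v,u=np.mgrid[:384,:512]
for b,c in blobs(m,300):
    r,q=rect(P,b)
    if 50<min(r[1]) and max(r[1])<68:
        lab=H[b];s=lab[(lab[:,1]>140)&(lab[:,2]>50)];ctr=np.array(cv2.minEnclosingCircle((P[b][:,:2]*1000).astype(np.float32))[0])
        print(c,'xy',ctr,np.array(r[1]),'z',q[2],'body hue',np.median(lab[:,0]),'label hue',np.median(s[:,0]) if len(s) else None,'off',off(ctr))
if len(sys.argv)>1:cv2.imwrite(sys.argv[1],p[:,:,::-1])
E
python3 ch.py pics/w5.png
```

```text
tcp [440.9 136.4 201.9] 91.97122634110583 [ 0.6 -0.1  0.5]
[130.  105.9] xy [324.1 202.6] [58.9 57.9] z 41.96820181266442 body hue 87.0 label hue 88.0 off [ 0.7 -1.1]
[252.  178.9] xy [438.4 137.3] [58.6 58. ] z 41.959438764096525 body hue 20.0 label hue 110.0 off [ 0. -0.]
[203.4 276.6] xy [388.8  25.5] [58.7 58. ] z 41.924597608017 body hue 173.0 label hue 110.0 off [-1.1 -0.6]
```

View pics/w5.png

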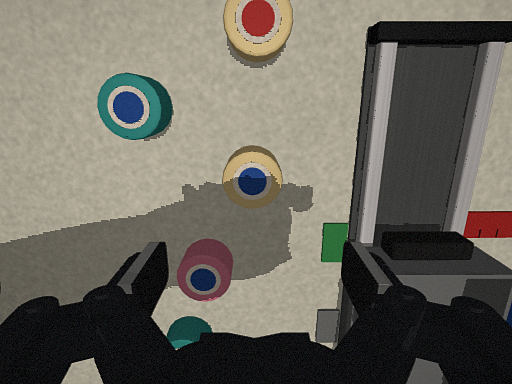

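>>> servo_tool --rows '[{"offset": [0.01, -0.025, 0.4], "yaw": 0, "claw": 0}, {"offset": [0.01, -0.025, 0.8], "yaw": 0, "claw": 0}, {"offset": [0.01, -0.025, 1], "yaw": 0, "claw": 0}]' --squeeze 40

```text
time: 16.88
ee_pos: [0.4383, 0.1368, 0.1001]
tcp_rot: [-180.0, 0.0, 91.9]
wrist_force: [-0.2, 0.2, 0.6]
opening: 0.0853
grasp_force: 0.0
```

>>> servo_tool --rows '[{"offset": [0, 0, 0.4], "yaw": 0, "claw": 0}, {"offset": [0, 0, 0.76], "yaw": 0, "claw": 0}, {"offset": [0, 0, 0.76], "yaw": 0, "claw": 0}, {"offset": [0, 0, 0.76], "yaw": 0, "claw": 1}, {"offset": [0, 0, 0.76], "yaw": 0, "claw": 1}, {"offset": [0, 0, 0.76], "yaw": 0, "claw": 1}, {"offset": [0, 0, 0.76], "yaw": 0, "claw": 1}, {"offset": [0, 0, 0.76], "yaw": 0, "claw": 1}]'

```text
time: 17.88
ee_pos: [0.4396, 0.1381, 0.0276]
tcp_rot: [179.8, -0.0, 92.0]
wrist_force: [-0.4, -1.5, 5.6]
opening: 0.0592
grasp_force: 43.0
```

>>> servo_tool --rows '[{"offset": [0, 0, -0.4], "yaw": 0, "claw": 1}, {"offset": [0, 0, -0.8], "yaw": 0, "claw": 1}, {"offset": [0, 0, -1], "yaw": 0, "claw": 1}, {"offset": [0, 0, -1], "yaw": 0, "claw": 1}]'

```text
time: 18.38
ee_pos: [0.4393, 0.1384, 0.1278]
tcp_rot: [179.8, -0.1, 92.0]
wrist_force: [0.7, -0.1, -0.3]
opening: 0.059
grasp_force: 43.9
```

```bash
python3 ch.py slots
```

```text
tcp [439.3 138.4 127.8] 91.97946659212407 [ 0.7 -0.1 -0.3]
-102 [ 629.  -183.4] [-3.3  1.8]
-34 [ 626.6 -115.5] [-2.6  1.8]
34 [624.2 -47.5] [-1.9  1.8]
102 [621.8  20.4] [-1.2  1.8]
```

>>> servo_tool --rows '[{"offset": [-0.4, 0.22, -0.1], "yaw": 0, "claw": 1}, {"offset": [-0.82, 0.446, -0.2], "yaw": 0, "claw": 1}]'

```text
time: 18.62
ee_pos: [0.4856, 0.057, 0.1448]
tcp_rot: [-180.0, -0.0, 92.1]
wrist_force: [1.1, -0.2, -1.7]
opening: 0.0588
grasp_force: 44.0
```

>>> servo_tool --rows '[{"offset": [-0.4, 0.22, 0], "yaw": 0, "claw": 1}, {"offset": [-0.82, 0.446, 0], "yaw": 0, "claw": 1}]'

```text
time: 18.88
ee_pos: [0.5333, -0.0241, 0.1445]
tcp_rot: [-180.0, -0.0, 92.0]
wrist_force: [0.9, 0.4, -1.5]
opening: 0.0589
grasp_force: 44.0
```

>>> servo_tool --rows '[{"offset": [-0.4, 0.22, 0], "yaw": 0, "claw": 1}, {"offset": [-0.82, 0.446, 0], "yaw": 0, "claw": 1}]'

```text
time: 19.12
ee_pos: [0.5806, -0.1046, 0.1442]
tcp_rot: [-179.9, -0.0, 92.0]
wrist_force: [0.5, 0.3, -1.3]
opening: 0.0589
grasp_force: 44.0
```

>>> servo_tool --rows '[{"offset": [-0.4, 0.22, 0], "yaw": 0, "claw": 1}, {"offset": [-0.82, 0.446, 0], "yaw": 0, "claw": 1}, {"offset": [-0.82, 0.446, 0], "yaw": 0, "claw": 1}, {"offset": [-0.82, 0.446, 0], "yaw": 0, "claw": 1}]'

```text
time: 19.62
ee_pos: [0.6272, -0.1834, 0.1442]
tcp_rot: [-179.9, -0.0, 92.0]
wrist_force: [0.4, 0.3, -1.3]
opening: 0.059
grasp_force: 44.2
```

```bash
sed -i 's/precision=1/precision=2/' ch.py; python3 ch.py slots
```

```text
tcp [ 627.24 -183.41  144.17] 91.96216564242835 [ 0.42  0.25 -1.27]
-102 [ 628.96 -183.44] [-0.    0.02]
-34 [ 626.59 -115.48] [0.68 0.02]
34 [624.21 -47.52] [1.36 0.02]
102 [621.84  20.44] [2.04 0.02]
```

>>> servo_tool --rows '[{"offset": [0, 0.015, 0.3], "yaw": 0, "claw": 1}, {"offset": [0, 0.015, 0.6], "yaw": 0, "claw": 1}, {"offset": [0, 0.015, 0.8], "yaw": 0, "claw": 1}, {"offset": [0, 0.015, 0.83], "yaw": 0, "claw": 1}, {"offset": [0, 0.015, 0.83], "yaw": 0, "claw": 1}, {"offset": [0, 0.015, 0.83], "yaw": 0, "claw": 0.15}, {"offset": [0, 0.015, 0.83], "yaw": 0, "claw": 0.15}, {"offset": [0, 0.015, 0.83], "yaw": 0, "claw": 0.15}, {"offset": [0, 0.015, 0.5], "yaw": 0, "claw": 0.15}, {"offset": [0, 0.015, 0], "yaw": 0, "claw": 0.15}, {"offset": [0, 0.015, -0.3], "yaw": 0, "claw": 0.15}, {"offset": [0, 0.015, -0.3], "yaw": 0, "claw": 0}]'

```text
time: 21.12
ee_pos: [0.6306, -0.184, 0.1797]
tcp_rot: [179.6, 0.1, 92.0]
wrist_force: [0.4, 0.4, -0.3]
opening: 0.0853
grasp_force: 0.0
```

```bash
cat > tops.py <<'E'
from h import *
np.set_printoptions(precision=1,suppress=True)
BC=np.array([625.4,-81.5]);yb=np.array([-.0349,.9994]);xb=np.array([.9994,.0349])
for n in("scene","side"):
    p,d,P=snap(n);z=P[...,2]
    for zr in((.036,.048),(.068,.082)):
        m=(z>zr[0])&(z<zr[1])&(P[...,0]>.25)&(P[...,0]<.69)&(abs(P[...,1])<.45)
        for b,c in blobs(m,40):
            r,q=rect(P,b)
            if max(r[1])<68 and min(r[1])>40:v=np.array(r[0])-BC;print(n,np.array(r[0]),'z',q[2],'hue',np.median(hsv(p)[b],0)[0],('box xy',v@xb,v@yb) if zr[0]>.05 else '')
E
python3 tops.py; python3 ch.py slots
```

```text
scene [325.  202.9] z 44.48862897870398 hue 84.0 
scene [365.6 -86.3] z 44.45687708558776 hue 86.0 
scene [402.5 382.2] z 44.37724317556124 hue 21.0 
scene [390.3  24.3] z 44.47859557069494 hue 174.0 
scene [441.  277.1] z 44.41967937127894 hue 21.0 
scene [540. 346.] z 44.78302485010799 hue 21.0 
side [401.3 375. ] z 43.20474924102841 hue 19.0 
side [537.4 339.2] z 43.256505559765344 hue 19.0 
side [439.8 271.5] z 43.12299512703016 hue 19.0 
side [324.5 196.2] z 43.60272683477145 hue 87.0 
side [389.9  22.8] z 43.63866297984603 hue 174.0 
side [364.3 -91.5] z 43.5767937264 hue 87.0 
side [ 628.7 -186.4] z 76.83869618574701 hue 19.0 ('box xy', np.float64(-0.40168915496823915), np.float64(-104.979958460083))
tcp [ 629.4  -183.62  175.67] 91.97633404020733 [-0.33 -0.93 -1.3 ]
-102 [ 628.96 -183.44] [ 0. -0.]
-34 [ 626.59 -115.48] [ 0.68 -0.  ]
34 [624.21 -47.52] [ 1.36 -0.  ]
102 [621.84  20.44] [ 2.04 -0.01]
```

>>> servo_tool --rows '[{"offset": [0.47, -0.17, 0], "yaw": 0, "claw": 0}, {"offset": [0.935, -0.347, 0], "yaw": 0, "claw": 0}]'

```text
time: 21.48
ee_pos: [0.5903, -0.0905, 0.1734]
tcp_rot: [-179.9, -0.0, 91.9]
wrist_force: [1.0, 0.2, -0.3]
opening: 0.0855
grasp_force: 0.0
```

>>> servo_tool --rows '[{"offset": [0.47, -0.17, 0], "yaw": 0, "claw": 0}, {"offset": [0.935, -0.347, 0], "yaw": 0, "claw": 0}]'

```text
time: 21.72
ee_pos: [0.5521, 0.0022, 0.1739]
tcp_rot: [-179.9, -0.0, 92.0]
wrist_force: [0.3, 0.6, 0.3]
opening: 0.0853
grasp_force: 0.0
```

>>> servo_tool --rows '[{"offset": [0.47, -0.17, 0], "yaw": 0, "claw": 0}, {"offset": [0.935, -0.347, 0], "yaw": 0, "claw": 0}]'

```text
time: 21.98
ee_pos: [0.5142, 0.0944, 0.174]
tcp_rot: [-179.9, 0.0, 92.0]
wrist_force: [-0.4, 0.3, 0.3]
opening: 0.0852
grasp_force: 0.0
```

>>> servo_tool --rows '[{"offset": [0.47, -0.17, 0], "yaw": 0, "claw": 0}, {"offset": [0.935, -0.347, 0], "yaw": 0, "claw": 0}]'

```text
time: 22.22
ee_pos: [0.4763, 0.1866, 0.174]
tcp_rot: [-179.9, 0.0, 92.0]
wrist_force: [1.3, -0.1, -0.4]
opening: 0.0853
grasp_force: 0.0
```

>>> servo_tool --rows '[{"offset": [0.47, -0.17, 0], "yaw": 0, "claw": 0}, {"offset": [0.935, -0.347, 0], "yaw": 0, "claw": 0}, {"offset": [0.935, -0.347, 0], "yaw": 0, "claw": 0}, {"offset": [0.935, -0.347, 0], "yaw": 0, "claw": 0}]'

```text
time: 22.72
ee_pos: [0.4393, 0.2774, 0.1743]
tcp_rot: [-179.9, 0.1, 92.0]
wrist_force: [-0.4, -0.6, 0.5]
opening: 0.0856
grasp_force: 0.0
```

```bash
python3 ch.py
```

```text
tcp [439.3  277.4  174.33] 92.01920841082327 [-0.44 -0.64  0.52]
[212.47  58.85] xy [401.87 382.35] [58.48 58.81] z 41.96876904787458 body hue 20.0 label hue 66.5 off [ 1.06 -0.34]
[375.74 111.67] xy [537.3  346.33] [58.4  58.27] z 41.92456862917535 body hue 20.0 label hue 21.0 off [0.65 1.  ]
[254.45 185.68] xy [438.91 279.04] [58.14 58.38] z 41.933982950927124 body hue 20.0 label hue 2.0 off [ 0.02 -0.  ]
```

>>> servo_tool --rows '[{"offset": [0.01, 0, 0.4], "yaw": 0, "claw": 0}, {"offset": [0.01, 0, 0.8], "yaw": 0, "claw": 0}, {"offset": [0.01, 0, 1], "yaw": 0, "claw": 0}]'

```text
time: 23.15
ee_pos: [0.4393, 0.2768, 0.0727]
tcp_rot: [-179.9, 0.1, 91.9]
wrist_force: [-0.1, -0.4, 0.8]
opening: 0.0851
grasp_force: 0.0
```

>>> servo_tool --rows '[{"offset": [0, 0, 0.3], "yaw": 0, "claw": 0}, {"offset": [0, 0, 0.48], "yaw": 0, "claw": 0}, {"offset": [0, 0, 0.48], "yaw": 0, "claw": 0}, {"offset": [0, 0, 0.48], "yaw": 0, "claw": 1}, {"offset": [0, 0, 0.48], "yaw": 0, "claw": 1}, {"offset": [0, 0, 0.48], "yaw": 0, "claw": 1}, {"offset": [0, 0, 0.48], "yaw": 0, "claw": 1}, {"offset": [0, 0, 0.48], "yaw": 0, "claw": 1}]'

```text
time: 24.15
ee_pos: [0.4404, 0.2791, 0.0288]
tcp_rot: [179.9, -0.1, 92.0]
wrist_force: [-1.1, -0.4, 7.3]
opening: 0.0592
grasp_force: 43.6
```

>>> servo_tool --rows '[{"offset": [0, 0, -0.4], "yaw": 0, "claw": 1}, {"offset": [0, 0, -0.8], "yaw": 0, "claw": 1}, {"offset": [0, 0, -1], "yaw": 0, "claw": 1}, {"offset": [0, 0, -1], "yaw": 0, "claw": 1}]'

```text
time: 24.65
ee_pos: [0.4404, 0.2792, 0.1291]
tcp_rot: [179.8, -0.1, 92.0]
wrist_force: [-0.2, -0.5, -1.3]
opening: 0.059
grasp_force: 43.9
```

>>> servo_tool --rows '[{"offset": [-0.4, 0.17, -0.1], "yaw": 0, "claw": 1}, {"offset": [-0.802, 0.348, -0.2], "yaw": 0, "claw": 1}]'

```text
time: 24.9
ee_pos: [0.4769, 0.199, 0.1461]
tcp_rot: [-179.9, 0.0, 92.1]
wrist_force: [0.5, 0.1, -2.3]
opening: 0.0587
grasp_force: 43.9
```

>>> servo_tool --rows '[{"offset": [-0.4, 0.17, 0], "yaw": 0, "claw": 1}, {"offset": [-0.802, 0.348, 0], "yaw": 0, "claw": 1}]'

```text
time: 25.15
ee_pos: [0.5148, 0.1195, 0.146]
tcp_rot: [-179.9, 0.0, 92.0]
wrist_force: [0.5, 1.1, -1.8]
opening: 0.0591
grasp_force: 43.9
```

>>> servo_tool --rows '[{"offset": [-0.4, 0.17, 0], "yaw": 0, "claw": 1}, {"offset": [-0.802, 0.348, 0], "yaw": 0, "claw": 1}]'

```text
time: 25.4
ee_pos: [0.5523, 0.0405, 0.1458]
tcp_rot: [-179.9, 0.0, 92.0]
wrist_force: [0.7, 0.9, -1.6]
opening: 0.0591
grasp_force: 43.9
```

>>> servo_tool --rows '[{"offset": [-0.4, 0.17, 0], "yaw": 0, "claw": 1}, {"offset": [-0.802, 0.348, 0], "yaw": 0, "claw": 1}]'

```text
time: 25.65
ee_pos: [0.5899, -0.0385, 0.1457]
tcp_rot: [-179.9, -0.0, 92.0]
wrist_force: [0.9, 0.9, -0.5]
opening: 0.0586
grasp_force: 43.9
```

>>> servo_tool --rows '[{"offset": [-0.4, 0.17, 0], "yaw": 0, "claw": 1}, {"offset": [-0.802, 0.348, 0], "yaw": 0, "claw": 1}, {"offset": [-0.802, 0.348, 0], "yaw": 0, "claw": 1}, {"offset": [-0.802, 0.348, 0], "yaw": 0, "claw": 1}]'

```text
time: 26.15
ee_pos: [0.6268, -0.1159, 0.1458]
tcp_rot: [-179.9, -0.0, 92.0]
wrist_force: [0.3, 0.6, -1.0]
opening: 0.0591
grasp_force: 44.0
```

>>> servo_tool --rows '[{"offset": [0, 0, 0.3], "yaw": 0, "claw": 1}, {"offset": [0, 0, 0.6], "yaw": 0, "claw": 1}, {"offset": [0, 0, 0.8], "yaw": 0, "claw": 1}, {"offset": [0, 0, 0.83], "yaw": 0, "claw": 1}, {"offset": [0, 0, 0.83], "yaw": 0, "claw": 1}, {"offset": [0, 0, 0.83], "yaw": 0, "claw": 0.15}, {"offset": [0, 0, 0.83], "yaw": 0, "claw": 0.15}, {"offset": [0, 0, 0.83], "yaw": 0, "claw": 0.15}, {"offset": [0, 0, 0.5], "yaw": 0, "claw": 0.15}, {"offset": [0, 0, 0], "yaw": 0, "claw": 0.15}, {"offset": [0, 0, -0.3], "yaw": 0, "claw": 0.15}, {"offset": [0, 0, -0.3], "yaw": 0, "claw": 0}]'

```text
time: 27.65
ee_pos: [0.6289, -0.1164, 0.1818]
tcp_rot: [179.6, 0.1, 92.0]
wrist_force: [0.4, -0.3, 0.9]
opening: 0.085
grasp_force: 0.0
```

>>> servo_tool --rows '[{"offset": [0.47, -0.07, 0], "yaw": 0, "claw": 0}, {"offset": [0.93, -0.147, 0], "yaw": 0, "claw": 0}]'

```text
time: 27.9
ee_pos: [0.6091, -0.023, 0.1767]
tcp_rot: [-180.0, -0.0, 91.9]
wrist_force: [1.2, -0.2, 0.4]
opening: 0.0851
grasp_force: 0.0
```

>>> servo_tool --rows '[{"offset": [0.47, -0.07, 0], "yaw": 0, "claw": 0}, {"offset": [0.93, -0.147, 0], "yaw": 0, "claw": 0}]'

```text
time: 28.15
ee_pos: [0.591, 0.0702, 0.1769]
tcp_rot: [-180.0, -0.0, 92.0]
wrist_force: [0.2, 0.5, 0.3]
opening: 0.0854
grasp_force: 0.0
```

>>> servo_tool --rows '[{"offset": [0.47, -0.07, 0], "yaw": 0, "claw": 0}, {"offset": [0.93, -0.147, 0], "yaw": 0, "claw": 0}]'

```text
time: 28.4
ee_pos: [0.5731, 0.1627, 0.1769]
tcp_rot: [180.0, 0.0, 92.0]
wrist_force: [0.9, 0.0, -0.3]
opening: 0.0857
grasp_force: 0.0
```

>>> servo_tool --rows '[{"offset": [0.47, -0.07, 0], "yaw": 0, "claw": 0}, {"offset": [0.93, -0.147, 0], "yaw": 0, "claw": 0}]'

```text
time: 28.65
ee_pos: [0.5552, 0.2551, 0.1769]
tcp_rot: [-180.0, 0.0, 92.0]
wrist_force: [0.2, -0.1, -0.5]
opening: 0.0854
grasp_force: 0.0
```

>>> servo_tool --rows '[{"offset": [0.47, -0.07, 0], "yaw": 0, "claw": 0}, {"offset": [0.93, -0.147, 0], "yaw": 0, "claw": 0}, {"offset": [0.93, -0.147, 0], "yaw": 0, "claw": 0}, {"offset": [0.93, -0.147, 0], "yaw": 0, "claw": 0}]'

```text
time: 29.15
ee_pos: [0.5377, 0.3459, 0.1769]
tcp_rot: [-180.0, 0.0, 92.0]
wrist_force: [-0.4, -0.8, 0.3]
opening: 0.0857
grasp_force: 0.0
```

```bash
python3 ch.py; python3 tops.py | grep -v hue.8
```

```text
tcp [537.74 345.93 176.86] 92.00513630949223 [-0.35 -0.83  0.31]
[ 99.62 140.62] xy [402.19 382.58] [58.23 58.53] z 41.998775975755855 body hue 20.0 label hue 66.0 off [ 0.41 -1.34]
[254.96 185.75] xy [537.92 346.73] [59.01 58.17] z 42.00399999304888 body hue 20.0 label hue 21.0 off [0.01 0.  ]
scene [403.6 382. ] z 44.37604660501782 hue 21.0 
scene [390.7  24.5] z 44.31013110202697 hue 174.0 
scene [537.8 344.8] z 44.46940906638941 hue 21.0 
side [402.  376.8] z 43.25761332986799 hue 19.0 
side [537.5 338.6] z 43.52870568796785 hue 19.0 
side [389.3  20.9] z 43.62449419483555 hue 174.0
```

Aligned on the yellow cheese; grasp and lift.

>>> servo_tool --rows '[{"offset": [0.01, 0, 0.4], "yaw": 0, "claw": 0}, {"offset": [0.01, 0, 0.8], "yaw": 0, "claw": 0}, {"offset": [0.01, 0, 1], "yaw": 0, "claw": 0}]'

```text
time: 29.68
ee_pos: [0.5374, 0.3457, 0.0752]
tcp_rot: [-179.9, 0.1, 91.9]
wrist_force: [-0.4, -0.0, 1.4]
opening: 0.0857
grasp_force: 0.0
```

>>> servo_tool --rows '[{"offset": [0, 0, 0.3], "yaw": 0, "claw": 0}, {"offset": [0, 0, 0.5], "yaw": 0, "claw": 0}, {"offset": [0, 0, 0.5], "yaw": 0, "claw": 0}, {"offset": [0, 0, 0.5], "yaw": 0, "claw": 1}, {"offset": [0, 0, 0.5], "yaw": 0, "claw": 1}, {"offset": [0, 0, 0.5], "yaw": 0, "claw": 1}, {"offset": [0, 0, 0.5], "yaw": 0, "claw": 1}, {"offset": [0, 0, 0.5], "yaw": 0, "claw": 1}]'

```text
time: 30.68
ee_pos: [0.5386, 0.3476, 0.0291]
tcp_rot: [179.9, -0.1, 92.0]
wrist_force: [0.5, -1.6, 7.0]
opening: 0.0592
grasp_force: 43.6
```

>>> servo_tool --rows '[{"offset": [0, 0, -0.4], "yaw": 0, "claw": 1}, {"offset": [0, 0, -0.8], "yaw": 0, "claw": 1}, {"offset": [0, 0, -1], "yaw": 0, "claw": 1}, {"offset": [0, 0, -1], "yaw": 0, "claw": 1}]'

```text
time: 31.18
ee_pos: [0.5386, 0.3477, 0.1294]
tcp_rot: [179.8, -0.1, 92.0]
wrist_force: [-0.0, 0.8, -0.7]
opening: 0.059
grasp_force: 43.6
```

>>> servo_tool --rows '[{"offset": [-0.5, 0.09, -0.1], "yaw": 0, "claw": 1}, {"offset": [-0.995, 0.183, -0.2], "yaw": 0, "claw": 1}]'

```text
time: 31.42
ee_pos: [0.559, 0.2474, 0.1457]
tcp_rot: [-179.9, 0.1, 92.1]
wrist_force: [0.7, 0.1, -1.9]
opening: 0.0591
grasp_force: 43.7
```

>>> servo_tool --rows '[{"offset": [-0.5, 0.09, 0], "yaw": 0, "claw": 1}, {"offset": [-0.995, 0.183, 0], "yaw": 0, "claw": 1}]'

```text
time: 31.68
ee_pos: [0.581, 0.1479, 0.1459]
tcp_rot: [-179.9, 0.0, 92.0]
wrist_force: [0.2, -0.3, -1.5]
opening: 0.0588
grasp_force: 43.7
```

>>> servo_tool --rows '[{"offset": [-0.5, 0.09, 0], "yaw": 0, "claw": 1}, {"offset": [-0.995, 0.183, 0], "yaw": 0, "claw": 1}]'

```text
time: 31.92
ee_pos: [0.6027, 0.049, 0.1458]
tcp_rot: [-179.9, 0.0, 92.0]
wrist_force: [0.6, -0.1, -1.8]
opening: 0.0591
grasp_force: 43.7
```

>>> servo_tool --rows '[{"offset": [-0.5, 0.09, 0], "yaw": 0, "claw": 1}, {"offset": [-0.995, 0.183, 0], "yaw": 0, "claw": 1}, {"offset": [-0.995, 0.183, 0], "yaw": 0, "claw": 1}, {"offset": [-0.995, 0.183, 0], "yaw": 0, "claw": 1}]'

```text
time: 32.42
ee_pos: [0.6243, -0.048, 0.146]
tcp_rot: [-179.9, -0.0, 91.9]
wrist_force: [0.0, -0.5, -0.7]
opening: 0.0591
grasp_force: 43.7
```

>>> servo_tool --rows '[{"offset": [0, 0, 0.3], "yaw": 0, "claw": 1}, {"offset": [0, 0, 0.6], "yaw": 0, "claw": 1}, {"offset": [0, 0, 0.8], "yaw": 0, "claw": 1}, {"offset": [0, 0, 0.83], "yaw": 0, "claw": 1}, {"offset": [0, 0, 0.83], "yaw": 0, "claw": 1}, {"offset": [0, 0, 0.83], "yaw": 0, "claw": 0.15}, {"offset": [0, 0, 0.83], "yaw": 0, "claw": 0.15}, {"offset": [0, 0, 0.83], "yaw": 0, "claw": 0.15}, {"offset": [0, 0, 0.5], "yaw": 0, "claw": 0.15}, {"offset": [0, 0, 0], "yaw": 0, "claw": 0.15}, {"offset": [0, 0, -0.3], "yaw": 0, "claw": 0.15}, {"offset": [0, 0, -0.3], "yaw": 0, "claw": 0}]'

```text
time: 33.92
ee_pos: [0.6263, -0.0483, 0.1812]
tcp_rot: [179.6, 0.0, 92.0]
wrist_force: [1.0, -0.7, 0.3]
opening: 0.085
grasp_force: 0.0
```

>>> servo_tool --rows '[{"offset": [0.44, -0.21, 0], "yaw": 0, "claw": 0}, {"offset": [0.877, -0.418, 0], "yaw": 0, "claw": 0}]'

```text
time: 34.17
ee_pos: [0.5793, 0.0386, 0.1763]
tcp_rot: [-180.0, -0.0, 91.9]
wrist_force: [0.5, -0.1, 1.4]
opening: 0.0852
grasp_force: 0.0
```

>>> servo_tool --rows '[{"offset": [0.44, -0.21, 0], "yaw": 0, "claw": 0}, {"offset": [0.877, -0.418, 0], "yaw": 0, "claw": 0}]'

```text
time: 34.42
ee_pos: [0.5342, 0.1254, 0.1766]
tcp_rot: [-180.0, 0.0, 92.0]
wrist_force: [0.6, 0.7, 0.5]
opening: 0.0852
grasp_force: 0.0
```

>>> servo_tool --rows '[{"offset": [0.44, -0.21, 0], "yaw": 0, "claw": 0}, {"offset": [0.877, -0.418, 0], "yaw": 0, "claw": 0}]'

```text
time: 34.67
ee_pos: [0.4894, 0.2117, 0.1767]
tcp_rot: [-180.0, 0.0, 92.0]
wrist_force: [-0.2, -0.4, -0.1]
opening: 0.0852
grasp_force: 0.0
```

>>> servo_tool --rows '[{"offset": [0.44, -0.21, 0], "yaw": 0, "claw": 0}, {"offset": [0.877, -0.418, 0], "yaw": 0, "claw": 0}]'

```text
time: 34.92
ee_pos: [0.4446, 0.2979, 0.1767]
tcp_rot: [-180.0, 0.0, 92.0]
wrist_force: [0.7, 0.6, 0.5]
opening: 0.0855
grasp_force: 0.0
```

>>> servo_tool --rows '[{"offset": [0.44, -0.21, 0], "yaw": 0, "claw": 0}, {"offset": [0.877, -0.418, 0], "yaw": 0, "claw": 0}, {"offset": [0.877, -0.418, 0], "yaw": 0, "claw": 0}, {"offset": [0.877, -0.418, 0], "yaw": 0, "claw": 0}]'

```text
time: 35.42
ee_pos: [0.4006, 0.3827, 0.1767]
tcp_rot: [-180.0, 0.0, 92.0]
wrist_force: [0.2, 0.8, -0.9]
opening: 0.0857
grasp_force: 0.0
```

```bash
python3 ch.py; python3 tops.py | grep -v hue.8
```

```text
tcp [400.6  382.72 176.72] 92.01272384680637 [ 0.21  0.81 -0.88]
[255.93 186.69] xy [401.47 382.82] [58.14 58.61] z 42.01243390770429 body hue 20.0 label hue 66.0 off [0.   0.01]
scene [403.1 382.6] z 44.66694626047868 hue 21.0 
scene [388.3  24.2] z 44.42529725887434 hue 174.0 
side [402.2 377. ] z 42.90465023427642 hue 19.0 
side [388.9  20.4] z 43.71280250615606 hue 173.0
```

>>> servo_tool --rows '[{"offset": [0, 0.005, 0.4], "yaw": 0, "claw": 0}, {"offset": [0, 0.005, 0.8], "yaw": 0, "claw": 0}, {"offset": [0, 0.005, 1], "yaw": 0, "claw": 0}]'

```text
time: 35.95
ee_pos: [0.4011, 0.3813, 0.075]
tcp_rot: [-179.9, 0.1, 91.9]
wrist_force: [0.4, -0.1, -0.2]
opening: 0.0854
grasp_force: 0.0
```

>>> servo_tool --rows '[{"offset": [0, 0, 0.3], "yaw": 0, "claw": 0}, {"offset": [0, 0, 0.5], "yaw": 0, "claw": 0}, {"offset": [0, 0, 0.5], "yaw": 0, "claw": 0}, {"offset": [0, 0, 0.5], "yaw": 0, "claw": 1}, {"offset": [0, 0, 0.5], "yaw": 0, "claw": 1}, {"offset": [0, 0, 0.5], "yaw": 0, "claw": 1}, {"offset": [0, 0, 0.5], "yaw": 0, "claw": 1}, {"offset": [0, 0, 0.5], "yaw": 0, "claw": 1}]'

```text
time: 36.95
ee_pos: [0.4019, 0.3833, 0.0289]
tcp_rot: [179.9, -0.1, 92.0]
wrist_force: [0.1, -1.2, 6.0]
opening: 0.0594
grasp_force: 43.6
```

>>> servo_tool --rows '[{"offset": [0, 0, -0.4], "yaw": 0, "claw": 1}, {"offset": [0, 0, -0.8], "yaw": 0, "claw": 1}, {"offset": [0, 0, -1], "yaw": 0, "claw": 1}, {"offset": [0, 0, -1], "yaw": 0, "claw": 1}]'

```text
time: 37.45
ee_pos: [0.4019, 0.3836, 0.1292]
tcp_rot: [179.9, -0.1, 92.0]
wrist_force: [0.6, -0.4, -2.0]
opening: 0.059
grasp_force: 43.8
```

>>> servo_tool --rows '[{"offset": [-0.47, 0.26, -0.1], "yaw": 0, "claw": 1}, {"offset": [-0.93, 0.519, -0.2], "yaw": 0, "claw": 1}]'

```text
time: 37.7
ee_pos: [0.4561, 0.2908, 0.146]
tcp_rot: [-179.9, 0.1, 92.1]
wrist_force: [1.6, 0.4, -1.0]
opening: 0.0593
grasp_force: 43.8
```

>>> servo_tool --rows '[{"offset": [-0.47, 0.26, 0], "yaw": 0, "claw": 1}, {"offset": [-0.93, 0.519, 0], "yaw": 0, "claw": 1}]'

```text
time: 37.95
ee_pos: [0.5117, 0.1989, 0.146]
tcp_rot: [-179.9, 0.0, 92.0]
wrist_force: [0.0, -0.1, -2.2]
opening: 0.059
grasp_force: 43.8
```

>>> servo_tool --rows '[{"offset": [-0.47, 0.26, 0], "yaw": 0, "claw": 1}, {"offset": [-0.93, 0.519, 0], "yaw": 0, "claw": 1}]'

```text
time: 38.2
ee_pos: [0.5667, 0.1077, 0.1458]
tcp_rot: [-179.9, 0.0, 92.0]
wrist_force: [0.6, 1.0, -2.3]
opening: 0.0593
grasp_force: 43.8
```

>>> servo_tool --rows '[{"offset": [-0.47, 0.26, 0], "yaw": 0, "claw": 1}, {"offset": [-0.93, 0.519, 0], "yaw": 0, "claw": 1}, {"offset": [-0.93, 0.519, 0], "yaw": 0, "claw": 1}, {"offset": [-0.93, 0.519, 0], "yaw": 0, "claw": 1}]'

```text
time: 38.7
ee_pos: [0.621, 0.0184, 0.1459]
tcp_rot: [-179.9, -0.0, 91.9]
wrist_force: [-0.1, 1.0, -1.5]
opening: 0.0589
grasp_force: 44.0
```

>>> servo_tool --rows '[{"offset": [0.01, 0, 0.3], "yaw": 0, "claw": 1}, {"offset": [0.01, 0, 0.6], "yaw": 0, "claw": 1}, {"offset": [0.01, 0, 0.8], "yaw": 0, "claw": 1}, {"offset": [0.01, 0, 0.83], "yaw": 0, "claw": 1}, {"offset": [0.01, 0, 0.83], "yaw": 0, "claw": 1}, {"offset": [0.01, 0, 0.83], "yaw": 0, "claw": 0.15}, {"offset": [0.01, 0, 0.83], "yaw": 0, "claw": 0.15}, {"offset": [0.01, 0, 0.83], "yaw": 0, "claw": 0.15}, {"offset": [0.01, 0, 0.5], "yaw": 0, "claw": 0.15}, {"offset": [0.01, 0, 0], "yaw": 0, "claw": 0.15}, {"offset": [0.01, 0, -0.3], "yaw": 0, "claw": 0.15}, {"offset": [0.01, 0, -0.3], "yaw": 0, "claw": 0}]'

```text
time: 40.2
ee_pos: [0.6227, 0.0193, 0.1805]
tcp_rot: [179.7, 0.0, 92.0]
wrist_force: [1.3, 0.4, -0.4]
opening: 0.0848
grasp_force: 0.0
```

>>> servo_tool --rows '[{"offset": [-0.1, -0.3, -0.5], "yaw": 0, "claw": 0}, {"offset": [-0.4, -0.6, -0.9], "yaw": 0, "claw": 0}, {"offset": [-0.4, -0.6, -0.9], "yaw": 0, "claw": 0}, {"offset": [-0.4, -0.6, -0.9], "yaw": 0, "claw": 0}]'

```text
time: 40.7
ee_pos: [0.5629, -0.0228, 0.2662]
tcp_rot: [-180.0, -0.0, 91.9]
wrist_force: [0.8, -0.0, -0.3]
opening: 0.0855
grasp_force: 0.0
```

```bash
python3 - <<'E'
from h import *
np.set_printoptions(precision=1,suppress=True)
BC=np.array([625.4,-81.5]);yb=np.array([-.0349,.9994]);xb=np.array([.9994,.0349])
o=get_obs();print(o['ee_pos']*1000,o['tcp_rot'],o['q'])
p,d,P=snap('wrist');z=P[...,2];cv2.imwrite('pics/w6.png',p[:,:,::-1])
for b,c in blobs((z>.068)&(z<.081)&mask(p,(12,40,40),(30,255,255))|((z>.072)&(z<.079)),200):
    r,q=rect(P,b);v=np.array(r[0])-BC;print(c,r[1],'z',q[2],np.array([v@xb,v@yb]))
m=(z>.08)&(z<.089)&(P[...,0]>.5)&(P[...,0]<.69)
for b,c in blobs(m,300):print('rim',rect(P,b))
E
python3 lid.py
```

```text
[562.9 -22.8 266.2] [-180.    -0.    91.9] [-2.3  7.2 14.  96.8  0.  85.7]
[369.  165.9] (1.6225074529647827, 162.86643981933594) z 75.51717051686313 [61.5 61.1]
[312.  135.6] (58.15542221069336, 58.47636413574219) z 74.97183359813359 [ -0.4 100.6]
[309.5 196.8] (58.26658630371094, 57.926780700683594) z 74.98161828267364 [ 0.3 33.3]
[306.7 251.1] (57.70949935913086, 58.37052917480469) z 74.90526784839128 [  0.4 -34.5]
[303.6 300.1] (58.51648712158203, 58.23476028442383) z 74.95738213110265 [   0.2 -102.3]
[300.7 329.4] (123.29181671142578, 3.2340869903564453) z 75.45530869509406 [  -1.4 -142.9]
rim (((625.0458984375, -81.26119995117188), (134.61793518066406, 293.7109069824219), 1.8871146440505981), array([631.8,   8.8,  84.8]))
[562.9 -22.6 265.6] [-179.9   -0.    92. ] [-2.3  7.3 13.9 96.8  0.  85.7]
side 1637 lid normal [-1.  -0.   0.2] angle from shut 79.82253585520836 max [719.   49.3 216.8] [ 690.8 -227.3   93.2]
scene 2658 lid normal [-1.  -0.   0.2] angle from shut 80.33432939144784 max [722.4  38.  218.2] [ 695.4 -218.6   91.3]
```

View pics/w6.png

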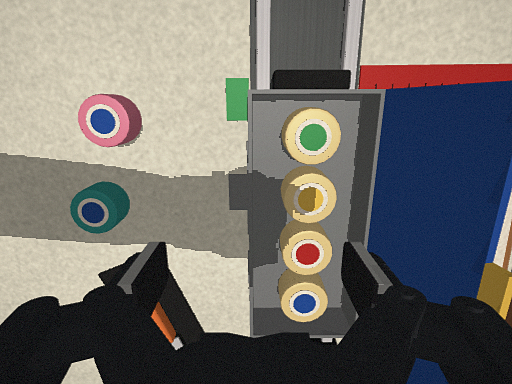

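>>> servo_tool --rows '[{"offset": [-0.15, 0.3, -0.05], "yaw": 0, "claw": 0}, {"offset": [-0.31, 0.64, -0.1], "yaw": 0, "claw": 0}, {"offset": [-0.31, 0.64, -0.1], "yaw": 0, "claw": 0}]'

```text
time: 41.22
ee_pos: [0.6296, -0.0519, 0.2742]
tcp_rot: [-179.8, -0.0, 92.0]
wrist_force: [-0.2, -0.5, -0.0]
opening: 0.0854
grasp_force: 0.0
```

>>> servo_tool --rows '[{"offset": [-0.15, 0.3, 0], "yaw": 0, "claw": 0}, {"offset": [-0.31, 0.64, 0], "yaw": 0, "claw": 0}, {"offset": [-0.31, 0.64, 0], "yaw": 0, "claw": 0}, {"offset": [-0.31, 0.64, 0], "yaw": 0, "claw": 0}]'

```text
time: 41.72
ee_pos: [0.6926, -0.0797, 0.2766]
tcp_rot: [-179.9, -0.0, 92.0]
wrist_force: [0.1, 0.2, 0.3]
opening: 0.0853
grasp_force: 0.0
```

```bash
python3 lid.py pics/s5.png
```

```text
[692.6 -79.7 276.6] [-179.9   -0.    92. ] [ -6.6  28.6  42.  103.5   0.   81.4]
side 1640 lid normal [-1.  -0.   0.2] angle from shut 79.89096517400287 max [718.5  49.8 216.8] [ 690.8 -226.8   92.1]
scene 2716 lid normal [-1.  -0.   0.2] angle from shut 80.21148801366155 max [722.4  41.7 217.8] [ 695.3 -219.    91.4]
```

View pics/s5.png

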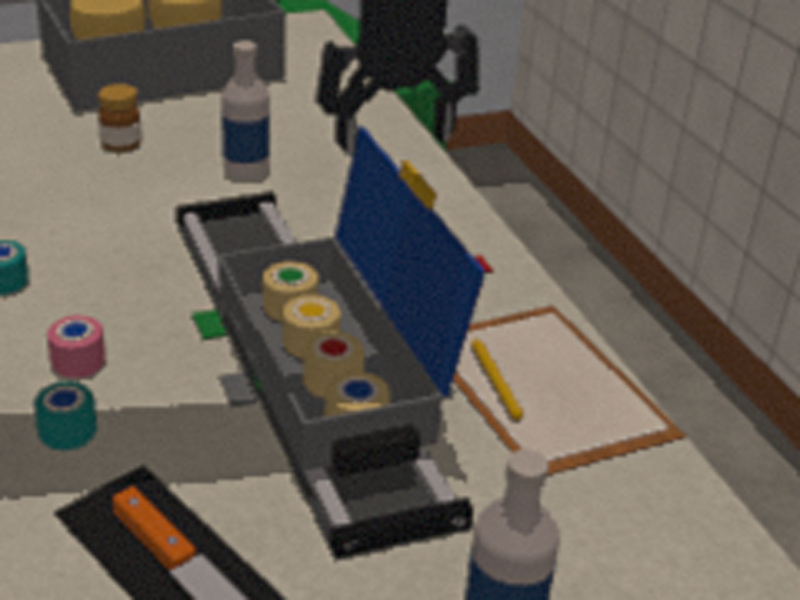

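>>> servo_tool --rows '[{"offset": [0, 0, 0.2], "yaw": 0, "claw": 0}, {"offset": [0, 0, 0.4], "yaw": 0, "claw": 0}, {"offset": [0, 0, 0.4], "yaw": 0, "claw": 0}]'

```text
time: 42.2
ee_pos: [0.6918, -0.0798, 0.2369]
tcp_rot: [-179.9, -0.0, 92.0]
wrist_force: [-0.2, 0.6, -0.2]
opening: 0.0855
grasp_force: 0.0
```

>>> servo_tool --rows '[{"offset": [0, 0, 0.15], "yaw": 0, "claw": 0}, {"offset": [0, 0, 0.25], "yaw": 0, "claw": 0}, {"offset": [0, 0, 0.25], "yaw": 0, "claw": 0}]'

```text
time: 42.58
ee_pos: [0.6926, -0.0801, 0.2123]
tcp_rot: [-180.0, -0.0, 92.0]
wrist_force: [0.0, 0.9, -0.3]
opening: 0.0853
grasp_force: 0.0
```

>>> servo_tool --rows '[{"offset": [0, -0.1, 0], "yaw": 0, "claw": 0}, {"offset": [0, -0.2, 0], "yaw": 0, "claw": 0}, {"offset": [0, -0.3, 0], "yaw": 0, "claw": 0}, {"offset": [0, -0.4, 0], "yaw": 0, "claw": 0}, {"offset": [0, -0.4, 0], "yaw": 0, "claw": 0}]'

```text
time: 43.2
ee_pos: [0.6521, -0.0817, 0.2127]
tcp_rot: [-180.0, 0.0, 92.0]
wrist_force: [-0.1, -0.5, -0.7]
opening: 0.0853
grasp_force: 0.0
```

```bash
python3 lid.py
```

```text
[652.1 -81.7 212.7] [-180.    0.   92.] [-7.1 19.7 22.8 93.1 -0.  80.9]
side 1219 lid normal [-1. -0. -0.] angle from shut 91.39527726894433 max [697.3  43.3 219.5] [ 685.1 -228.2   93. ]
scene 3615 lid normal [-1. -0. -0.] angle from shut 91.43149517434395 max [701.7  53.5 219.7] [ 688.9 -219.7   91.9]
```

>>> servo_tool --rows '[{"offset": [0, -0.1, 0], "yaw": 0, "claw": 0}, {"offset": [0, -0.2, 0], "yaw": 0, "claw": 0}, {"offset": [0, -0.3, 0], "yaw": 0, "claw": 0}, {"offset": [0, -0.4, 0], "yaw": 0, "claw": 0}, {"offset": [0, -0.5, 0.03], "yaw": 0, "claw": 0}, {"offset": [0, -0.6, 0.06], "yaw": 0, "claw": 0}, {"offset": [0, -0.6, 0.06], "yaw": 0, "claw": 0}]'

```text
time: 44.18
ee_pos: [0.5921, -0.0838, 0.2063]
tcp_rot: [-180.0, -0.0, 92.0]
wrist_force: [-0.5, 0.3, 0.0]
opening: 0.0854
grasp_force: 0.0
```

```bash
python3 lid.py
```

```text
[592.1 -83.8 206.3] [-180.   -0.   92.] [-8.1 11.  11.5 90.6 -0.  80. ]
side 93 lid normal [0.9 0.  0.5] angle from shut -60.474824292770336 max [ 693.  -127.5  205.7] [ 629.1 -232.7   96.6]
scene 4705 lid normal [0.9 0.  0.5] angle from shut -60.34039316853038 max [695.5  57.4 201.9] [ 630.2 -221.4   92.9]
```

>>> servo_tool --rows '[{"offset": [0, -0.1, 0.055], "yaw": 0, "claw": 0}, {"offset": [0, -0.196, 0.118], "yaw": 0, "claw": 0}, {"offset": [0, -0.28, 0.19], "yaw": 0, "claw": 0}, {"offset": [0, -0.36, 0.268], "yaw": 0, "claw": 0}, {"offset": [0, -0.43, 0.355], "yaw": 0, "claw": 0}, {"offset": [0, -0.5, 0.443], "yaw": 0, "claw": 0}, {"offset": [0, -0.55, 0.54], "yaw": 0, "claw": 0}, {"offset": [0, -0.6, 0.64], "yaw": 0, "claw": 0}, {"offset": [0, -0.64, 0.74], "yaw": 0, "claw": 0}, {"offset": [0, -0.67, 0.85], "yaw": 0, "claw": 0}, {"offset": [0, -0.67, 0.85], "yaw": 0, "claw": 0}]'

```text
time: 45.65
ee_pos: [0.5254, -0.0859, 0.1201]
tcp_rot: [-179.9, -0.0, 92.0]
wrist_force: [0.7, 0.1, -0.6]
opening: 0.0855
grasp_force: 0.0
```

```bash
python3 lid.py
```

```text
[525.4 -85.9 120.1] [-179.9   -0.    92. ] [-9.3  2.1 -7.6 80.3 -0.  78.7]
side 1670 lid normal [ 0.2 -0.   1. ] angle from shut -10.085748040972701 max [689.8  39.4 114. ] [ 564.1 -230.5   92.3]
scene 3560 lid normal [0.2 0.  1. ] angle from shut -8.94219883260071 max [691.   57.4 114. ] [ 565.5 -223.2   92.5]
```

>>> servo_tool --rows '[{"offset": [0, -0.02, 0.1], "yaw": 0, "claw": 0}, {"offset": [0, -0.03, 0.17], "yaw": 0, "claw": 0}, {"offset": [0, -0.03, 0.21], "yaw": 0, "claw": 0}, {"offset": [0, -0.03, 0.235], "yaw": 0, "claw": 0}, {"offset": [0, -0.03, 0.235], "yaw": 0, "claw": 0}]'

```text
time: 46.38
ee_pos: [0.5229, -0.0863, 0.0996]
tcp_rot: [179.9, 0.0, 92.0]
wrist_force: [-9.2, 0.6, 14.9]
opening: 0.0855
grasp_force: 7.9
```

```bash
python3 lid.py
```

```text
[522.9 -86.3  99.6] [179.9   0.   92. ] [ -9.4   2.  -10.1  77.9  -0.   78.7]
side 1804 lid normal [ 0. -0.  1.] angle from shut -0.8582382494753893 max [688.6  39.2  97. ] [ 563.2 -230.6   89.7]
scene 3090 lid normal [ 0. -0.  1.] angle from shut -0.412345547338459 max [690.7  57.7  97.7] [ 564.8 -223.2   90.9]
```

>>> servo_tool --rows '[{"offset": [0, -0.02, -0.4], "yaw": 0, "claw": 0}, {"offset": [0, 0, -0.8], "yaw": 0, "claw": 0}, {"offset": [0, 0, -1], "yaw": 0, "claw": 0}]'

```text
time: 46.85
ee_pos: [0.5236, -0.0862, 0.1999]
tcp_rot: [179.9, 0.0, 92.0]
wrist_force: [0.7, 0.9, -0.4]
opening: 0.0854
grasp_force: 0.0
```

>>> servo_tool --rows '[{"offset": [0.3, 0.1, -0.3], "yaw": 0, "claw": 0}, {"offset": [0.3, 0.1, -0.5], "yaw": 0, "claw": 0}, {"offset": [0.3, 0.1, -0.5], "yaw": 0, "claw": 0}, {"offset": [0.3, 0.1, -0.5], "yaw": 0, "claw": 0}]'

```text
time: 47.35
ee_pos: [0.5318, -0.056, 0.2466]
tcp_rot: [-179.9, -0.0, 92.0]
wrist_force: [-0.1, 0.7, 0.2]
opening: 0.0858
grasp_force: 0.0
```

```bash
cat > box.py <<'E'
from h import *
import sys
np.set_printoptions(precision=1,suppress=True)
yb=np.array([-.0349,.9994]);xb=np.array([.9994,.0349]);BC=np.array([625.4,-81.5])
o=get_obs();print(o['ee_pos']*1000,o['tcp_rot'])
p,d,P=snap('wrist');z=P[...,2]
if len(sys.argv)>1:cv2.imwrite(sys.argv[1],p[:,:,::-1])
def rep(nm,b,c):
    q=P[b][:,:2]*1000;v=(q-BC);print(nm,c,b.sum(),'x range',np.percentile(v@xb,[1,99]),'y range',np.percentile(v@yb,[1,99]),'z',np.median(P[b][:,2])*1000)
for b,c in blobs(mask(p,(45,80,40),(80,255,255))&(z<.05),25):rep('green',b,c)
for b,c in blobs(mask(p,(105,120,30),(125,255,255))&(z>.07)&(z<.11),200):rep('lid',b,c)
for b,c in blobs(mask(p,(18,100,60),(32,255,255))&(z>.08)&(z<.1),40):rep('tongue',b,c)
for b,c in blobs(mask(p,(0,0,60),(180,40,160))&(z<.004)&(z>-.004)&(P[...,0]>.5)&(P[...,0]<.56),100):rep('greymark',b,c)
E
python3 box.py pics/w7.png
```

```text
[531.8 -56.  246.6] [-179.9   -0.    92. ]
green [263.8  68.8] 1149 x range [-95.9 -68.7] y range [114.1 162.7] z 3.8315453530324284
lid [347.2 170.6] 34735 x range [-66.7  63.6] y range [-139.7  145.4] z 91.91281272347356
tongue [272.1 208.5] 1089 x range [-83.5 -67.8] y range [-34.3  35.2] z 90.78312117400277
greymark [250.2 208.3] 3808 x range [-127.2  -66.6] y range [-110.8  106.2] z -0.06258446812590357
```

View pics/w7.png

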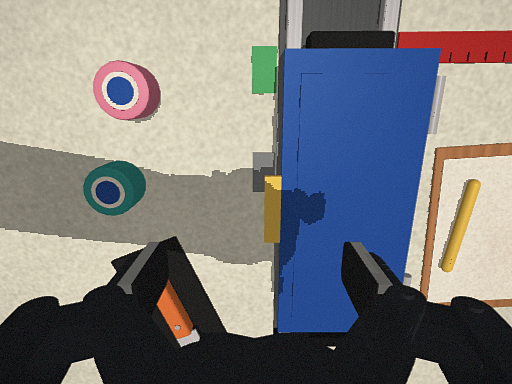

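>>> servo_tool --rows '[{"offset": [-0.38, 0.15, 0], "yaw": 0, "claw": 0.5}, {"offset": [-0.773, 0.31, 0], "yaw": 0, "claw": 1}]'

```text
time: 47.65
ee_pos: [0.5656, -0.1328, 0.2469]
tcp_rot: [-179.9, -0.0, 92.0]
wrist_force: [0.1, 0.3, 0.1]
opening: 0.0517
grasp_force: 0.0
```

>>> servo_tool --rows '[{"offset": [-0.38, 0.15, 0], "yaw": 0, "claw": 1}, {"offset": [-0.773, 0.31, 0], "yaw": 0, "claw": 1}]'

```text
time: 47.9
ee_pos: [0.5993, -0.2097, 0.2466]
tcp_rot: [-179.9, -0.0, 92.0]
wrist_force: [0.3, 0.1, 0.0]
opening: 0.0117
grasp_force: 0.0
```

>>> servo_tool --rows '[{"offset": [-0.38, 0.15, 0], "yaw": 0, "claw": 1}, {"offset": [-0.773, 0.31, 0], "yaw": 0, "claw": 1}, {"offset": [-0.773, 0.31, 0], "yaw": 0, "claw": 1}, {"offset": [-0.773, 0.31, 0], "yaw": 0, "claw": 1}]'

```text
time: 48.4
ee_pos: [0.6326, -0.2843, 0.2467]
tcp_rot: [-179.9, -0.1, 91.9]
wrist_force: [-0.4, 1.2, -0.1]
opening: 0.0
grasp_force: 0.0
```

>>> servo_tool --rows '[{"offset": [0, 0, 0.4], "yaw": 0, "claw": 1}, {"offset": [0, 0, 0.8], "yaw": 0, "claw": 1}, {"offset": [0, 0, 1], "yaw": 0, "claw": 1}, {"offset": [0, 0, 1], "yaw": 0, "claw": 1}]'

```text
time: 48.9
ee_pos: [0.6319, -0.283, 0.1466]
tcp_rot: [-179.9, -0.1, 92.0]
wrist_force: [0.7, -0.4, 0.6]
opening: -0.0003
grasp_force: 0.0
```

>>> servo_tool --rows '[{"offset": [0, 0, 0.3], "yaw": 0, "claw": 1}, {"offset": [0, 0, 0.6], "yaw": 0, "claw": 1}, {"offset": [0, 0, 0.85], "yaw": 0, "claw": 1}, {"offset": [0, 0, 0.88], "yaw": 0, "claw": 1}, {"offset": [0, 0, 0.88], "yaw": 0, "claw": 1}]'

```text
time: 49.52
ee_pos: [0.6336, -0.2843, 0.0617]
tcp_rot: [179.9, 0.1, 92.0]
wrist_force: [0.5, 0.6, -0.0]
opening: 0.0003
grasp_force: 0.0
```

>>> servo_tool --rows '[{"offset": [0.1, 0, 0], "yaw": 0, "claw": 1}, {"offset": [0.2, 0, 0], "yaw": 0, "claw": 1}, {"offset": [0.28, 0, 0], "yaw": 0, "claw": 1}, {"offset": [0.36, 0, 0], "yaw": 0, "claw": 1}, {"offset": [0.44, 0, 0], "yaw": 0, "claw": 1}, {"offset": [0.53, 0, 0], "yaw": 0, "claw": 1}, {"offset": [0.62, 0, 0], "yaw": 0, "claw": 1}, {"offset": [0.71, 0, 0], "yaw": 0, "claw": 1}, {"offset": [0.8, 0, 0], "yaw": 0, "claw": 1}, {"offset": [0.9, 0, 0], "yaw": 0, "claw": 1}, {"offset": [1, 0, 0], "yaw": 0, "claw": 1}, {"offset": [1, 0, 0], "yaw": 0, "claw": 1}]'

```text
time: 51.02
ee_pos: [0.6295, -0.1834, 0.0597]
tcp_rot: [-180.0, -0.0, 92.0]
wrist_force: [0.5, -0.5, -0.4]
opening: -0.0002
grasp_force: 0.0
```

```bash
python3 box.py
```

```text
[ 629.5 -183.4   59.7] [-180.   -0.   92.]
lid [250.5 105.7] 100151 x range [-66.   64.2] y range [-62.7  -1.9] z 91.73140333735721
greymark [103. 265.] 6224 x range [-129.9  -70.9] y range [-174.1 -101.6] z -0.1897081942745793
```

```bash
cat > trav.py <<'E'
from h import *
yb=np.array([-.0349,.9994])
for n,c0 in(('scene',(626.47,-81.50)),('side',(624.29,-85.75))):
    p,d,P=snap(n);z=P[...,2]
    m=mask(p,(105,120,40),(125,255,255))&(z>.085)&(z<.102)&(P[...,0]<.75)&(P[...,0]>.5)
    b=max(blobs(m),key=lambda b:b[0].sum())[0];r,_=rect(P,b);v=P[b][:,:2]*1000@yb
    print(n,b.sum(),r,'travel',(np.array(r[0])-c0)@yb,'ends',np.percentile(v,[.5,99.5]))
E
python3 trav.py
```

```text
scene 3019 ((623.0462646484375, 1.9364471435546875), (133.53700256347656, 293.4139709472656), 2.00921893119812) travel 83.50587363903809 ends [-165.21217037  123.73048688]
side 1131 ((615.299560546875, -2.6942596435546875), (299.486572265625, 129.9150848388672), 89.37638854980469) travel 83.31967324914551 ends [-168.54106284  122.40814352]
```

>>> servo_tool --rows '[{"offset": [0.06, 0, 0], "yaw": 0, "claw": 1}, {"offset": [0.12, 0, 0], "yaw": 0, "claw": 1}, {"offset": [0.17, 0, 0], "yaw": 0, "claw": 1}, {"offset": [0.22, 0, 0], "yaw": 0, "claw": 1}, {"offset": [0.27, 0, 0], "yaw": 0, "claw": 1}, {"offset": [0.32, 0, 0], "yaw": 0, "claw": 1}, {"offset": [0.36, 0, 0], "yaw": 0, "claw": 1}, {"offset": [0.39, 0, 0], "yaw": 0, "claw": 1}, {"offset": [0.42, 0, 0], "yaw": 0, "claw": 1}, {"offset": [0.44, 0, 0], "yaw": 0, "claw": 1}, {"offset": [0.46, 0, 0], "yaw": 0, "claw": 1}, {"offset": [0.46, 0, 0], "yaw": 0, "claw": 1}]'

```text
time: 52.68
ee_pos: [0.6281, -0.1383, 0.0599]
tcp_rot: [180.0, -0.0, 92.0]
wrist_force: [0.3, 0.5, 1.1]
opening: 0.0002
grasp_force: 0.0
```

```bash
python3 trav.py;python3 -c "
from workcell import *;o=get_obs();print(o['ee_pos'],o['wrist_force'])"
```

```text
scene 2979 ((621.2232666015625, 40.534812927246094), (133.3824462890625, 292.26513671875), 2.0359947681427) travel 122.1447030350952 ends [-126.1838719   162.54573891]
side 970 ((582.7620239257812, 44.049583435058594), (309.57501220703125, 120.9560775756836), 76.15379333496094) travel 131.1710300499878 ends [-129.82894765  159.15847838]
[ 0.62801156 -0.13838061  0.05985569] [ 0.07484717 -0.34271465  0.01417494]
```

>>> servo_tool --rows '[{"offset": [0.02, 0, 0], "yaw": 0, "claw": 1}, {"offset": [0.04, 0, 0], "yaw": 0, "claw": 1}, {"offset": [0.06, 0, 0], "yaw": 0, "claw": 1}, {"offset": [0.075, 0, 0], "yaw": 0, "claw": 1}, {"offset": [0.09, 0, 0], "yaw": 0, "claw": 1}, {"offset": [0.1, 0, 0], "yaw": 0, "claw": 1}, {"offset": [0.11, 0, 0], "yaw": 0, "claw": 1}, {"offset": [0.12, 0, 0], "yaw": 0, "claw": 1}, {"offset": [0.13, 0, 0], "yaw": 0, "claw": 1}, {"offset": [0.14, 0, 0], "yaw": 0, "claw": 1}, {"offset": [0.14, 0, 0], "yaw": 0, "claw": 1}]'

```text
time: 54.15
ee_pos: [0.6274, -0.1242, 0.0597]
tcp_rot: [-180.0, -0.0, 92.0]
wrist_force: [-1.1, -1.1, -0.4]
opening: -0.0003
grasp_force: 0.0
```

```bash
python3 trav.py;python3 -c "
from workcell import *;o=get_obs();print(o['ee_pos'],o['wrist_force'])"
```

```text
scene 2960 ((621.1942138671875, 54.989707946777344), (132.977294921875, 293.0951843261719), 2.04079532623291) travel 136.59193905804443 ends [-112.21590074  176.86097433]
side 930 ((616.9082641601562, 49.916412353515625), (129.7274627685547, 294.23809814453125), 1.2538669109344482) travel 135.84263508691404 ends [-115.60896621  173.29848942]
[ 0.62740748 -0.12425207  0.0596719 ] [ 0.11833336 -0.81464269  0.30448867]
```

>>> servo_tool --rows '[{"offset": [-0.3, 0, 0], "yaw": 0, "claw": 1}, {"offset": [-0.6, 0, 0], "yaw": 0, "claw": 1}, {"offset": [-0.6, 0, -0.5], "yaw": 0, "claw": 1}, {"offset": [-0.6, 0, -1], "yaw": 0, "claw": 1}]'

```text
time: 54.75
ee_pos: [0.629, -0.1848, 0.1603]
tcp_rot: [-179.9, -0.0, 91.9]
wrist_force: [1.4, 0.1, 0.4]
opening: 0.0004
grasp_force: 0.0
```

>>> servo_tool --rows '[{"offset": [0.5, -0.4, -0.5], "yaw": 0, "claw": 1}, {"offset": [1, -0.8, -1], "yaw": 0, "claw": 1}, {"offset": [1, -0.8, -1], "yaw": 0, "claw": 1}]'

```text
time: 55.12
ee_pos: [0.5451, -0.086, 0.2623]
tcp_rot: [179.9, 0.0, 92.0]
wrist_force: [1.0, -0.5, 0.1]
opening: 0.0
grasp_force: 0.0
```

>>> servo_tool --rows '[{"offset": [0.5, -0.2, 0], "yaw": 0, "claw": 1}, {"offset": [0.6, -0.2, 0], "yaw": 0, "claw": 1}, {"offset": [0.6, -0.2, 0], "yaw": 0, "claw": 1}, {"offset": [0.6, -0.2, 0], "yaw": 0, "claw": 1}]'

```text
time: 55.62
ee_pos: [0.5244, -0.0287, 0.2593]
tcp_rot: [-180.0, 0.0, 91.9]
wrist_force: [1.2, -0.6, 0.1]
opening: 0.0003
grasp_force: 0.0
```

```bash
python3 box.py pics/w8.png; python3 trav.py
```

```text
[524.4 -28.7 259.3] [-180.     0.    91.9]
green [264.  95.] 559 x range [-95.1 -80.3] y range [113.8 162.1] z 3.7390903199086556
lid [358.1 114.5] 33359 x range [-66.5  63.6] y range [ -6.3 212.1] z 91.95286409511866
tongue [279.9  92.6] 1378 x range [-83.6 -67.9] y range [103.  171.6] z 90.7454493305797
greymark [280.9  28.3] 216 x range [-71.8 -66.5] y range [185.3 239.5] z -0.14374174335712864
greymark [267.4 125.4] 108 x range [-87.5 -79.8] y range [ 90.2 112.4] z -0.1704191023006174
greymark [256.7 199.3] 2581 x range [-125.3  -66.5] y range [-51.7  82.6] z -0.02111776606017468
scene 2946 ((621.1559448242188, 54.2933349609375), (134.57456970214844, 292.0249938964844), 2.4695284366607666) travel 135.8973194855957 ends [-112.27502602  176.65014883]
side 1600 ((618.972412109375, 51.26676940917969), (132.44143676757812, 297.8675842285156), 2.21699595451355) travel 137.12014316491698 ends [-117.29122799  171.95196843]
```

View pics/w8.png

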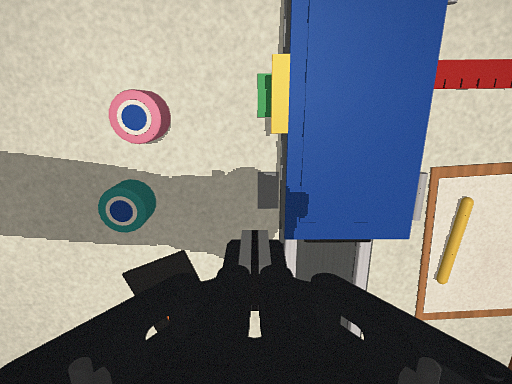

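```bash
python3 -c "
from workcell import *;print(job_done())"
```

```text
the job is handed in; nothing more can be done
None
```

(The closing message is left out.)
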